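# Tip a gel cassette up off its stand, stand it in the tank and close the lid

## Robot

A 7-joint arm with a two-finger parallel gripper is mounted at the origin on a cart in front of the work surface, level with it; the furniture and walls round the work are solid. World frame = base frame: x ahead of the robot, y to its left, z up, the work surface at z = 0. Lengths are in m, angles in rad, forces in N, time in s.
With the tool pointing down it reaches from about 0.4 to 0.85 m from the base axis. Payload 4.5 kg.
Tool frame: the origin (TCP) lies between the finger pads, 19 mm behind the fingertips; this is the grasp point; z points along the fingers, y is the line along which they close (so a half turn about z gives the same grasp; the last joint's range is limited). The gripper opens to 88 mm and grips with 3 to 60 N. Pads are 18 mm wide; open, the fingers measure 123 mm over their backs; the gripper's body (75 mm by 187 mm) begins 45 mm behind the grasp point.
Start: joints at [-1.194, 0.689, -0.195, 1.565, 0.157, 0.902, -0.215], TCP at [0.21, 0.589, 0.257] pointing down, gripper open.
Joint ranges: [-3.01, 3.01], [-0.46, 2.08], [-1.47, 1.51], [0.13, 2.56], [-1, 4.14], [0.04, 2.09], [-2.66, 2.66]. Speed limits (rad/s): [2.57, 2.57, 3.14, 3.14, 3.14, 3.14, 3.14].

## Interface

Orientations are given as a unit quaternion [x, y, z, w].
In Python, from plant import r gives the robot as it stands.
- The arm moves only by the shell command python3 -m jog 'ROWS' [FORCE]. ROWS is JSON, a list of rows, each an object of numbers: "wx", "wy", "wz": the turn, a rotation vector about the world's x, y, z as a fraction of full scale; "dx", "dy", "dz": the shift along the world's x, y, z as a fraction of full scale; "hand": the closure, from 0 (fully open) to 1 (shut). In form: [{"wx": .., "wy": .., "wz": .., "dx": .., "dy": .., "dz": .., "hand": ..}, ...]. A call has 1 to 5 rows; each row shifts and turns the commanded pose from where the row before left it; what a row does not reach is not made up. Full scale, the value 1, is 0.25 m for a shift and 2 rad for a turn. A row lasts 1/12 s, in which the tool goes at most 41.7 mm and 7.16 degrees, less where a joint would pass 70% of its speed; a pose out of reach is approached as far as the arm can. A call with a number of a shift or a turn outside -1 to 1 is refused whole. A call with a gripper value outside its range is refused whole. The fingers move at their own pace and stop on an object; FORCE is the grip in N (left out, the last holds). Time passes only in rows, so rows that do not move let the fingers close. It gives the time, the measured TCP pose, the force, the opening and the grip force at its end, in the units of the state.
- r.get_state(): the state, without advancing time (a new reading comes with each control period).
- r.snapshot(name): name is "scene" or "top"; returns the picture (400x640x3 uint8, red, green, blue); there is no depth.
- r.camera_info(name): a dict with "mtx" (3x3 intrinsics, pixels), "k1" (the pictures are not rectified: a ray, as slopes to the right and down, at radius r is drawn at 1 + k1 r^2 times it, then the intrinsics apply), "R" (3x3) and "t" (3): a world point X has camera coordinates R X + t. Camera axes: x right, y down, z forward; pixel columns grow to the right and rows downward; lengths in m; the calibration is good to about 2 mm. A picture is of the moment at which its call begins. camera_info takes no time and is no camera call.
- r.finish_job(): hands the job in; it is judged then, once.
Trained networks look in the newest picture that a camera, given by its name, has taken for a name from the list of things; names that differ only in an ending like _2 or _b are one class to them, and where a whole thing is asked for, a point or a joint stands for the part that bears it (a point fixed in the world has none). Each returns a list of dicts, best first, with "p" (0 to 1); they miss things now and then, are a little off and sometimes report something else, mostly with a low value. They report only what shows in the picture. A call takes as long as a camera call. They do not tell look-alikes from the thing itself.
- r.search_frame(camera, query): "bbox" ([left, top, right, bottom] in pixels, round what is visible of it).
- r.masks_of(camera, query): "region" (400x640 bool, what is visible of it) and "bbox" ([left, top, right, bottom] in pixels, round what is visible of it).
The state is a dict: "clock": time; "q": joint angles; "qd": joint speeds; "joint_torque": joint torques, N m; "tool_pos": TCP position; "eef_rot": TCP orientation; "contact_force": force on the tool from outside, world axes, zero at the start; "moment": the same for the moment, N m; "opening": opening from 0.0 (shut) to 1.0 (fully open); "finger_force": force on a finger pad.
Only numpy, scipy, OpenCV 4.12 (cv2) and the standard library are available. Lean on these libraries where they do the work, as an engineer would, in place of code of your own. Each camera call takes 0.05 s, during which the arm holds its last target. There are 200 camera calls.

## Task

The flat gel cassette lies on the low tip-up stand and is too wide to grip. Press its overhanging end down so that it tips and stays resting on the stand's ramp with the other end up, then pick it up by that raised end and stand it upright in the cross slot of the open white tank. Finally shut the tank's lid fully, leaving the timer, the bottle and the steel cup where they are.

Things in the scene. Friction and masses are not known exactly. Their poses are not given: they have to be found in the camera images.
- cassette: Loose flat gel cassette, grey frame, clear window, 100 (x) x 90 (y) x 8 mm (z), about 0.12 kg. Origin at its middle. At the start it lies flat on the stand, middle 70 mm above the worktop, x and y along the stand's. Its +x end overhangs the ramp by about 44 mm; the -x end is the one that rises.
- stand: Fixed tip-up stand, aluminium and white plastic, 128x116x73 mm. Origin on the worktop under the line where deck becomes ramp; x level from deck to ramp (roughly away from robot), z up. Deck: two rails 66 mm high, x -62 to 0. Ramp: falls at 58 deg for 60 mm to a foot stop. Cheeks 94 mm apart stand 7 mm above deck and ramp. The 66 mm between the rails is open down to the 6 mm base plate.
- press_point (a point): Where to press: 34 mm beyond the deck's end, mid-width, on the flat cassette's upper face, 74 mm above the worktop (fixed to the stand). Pushed straight down here 40 to 45 mm (1 to 5 N), the cassette turns over the deck's end, slides to the foot stop and stays on the ramp at 58 degrees once let go.
- raised_end (a point): Fixed to the stand: where the middle of the cassette's raised -x end comes to be once tipped, 102 mm above the worktop. 40 mm of the cassette is then clear of the rails on this side. Its faces slope 58 degrees; a tool pointing down along its +x is tilted 32 degrees from vertical.
- tank: White open tank fixed to the worktop, 160 (x) x 122 (y) x 112 mm, walls and floor 5 mm. Origin on the worktop under its middle, z up, x roughly away from the robot, to the lid's hinge.
- slot (a point): Middle of the tank's slot, on its inner floor, 5 mm above the worktop. The slot runs along the tank's y between four grey ribs with tops 60 mm above the worktop; it is 18 mm wide in x and 112 mm long. A cassette standing in it on its +x or -x end has its middle 55 mm and its top 105 mm above the worktop.
- lid (a joint): Hinge of the tank's grey lid (160x122x6 mm plate, 0.15 kg), rad: 0 shut, 1.57 upright, at most 1.9 (leaning back). Starts at 1.6 to 1.8. Stiff: it stays at any angle; turning takes about 0.18 N m, plus or minus up to 0.12 from its weight. A black ridge, 70 mm long, 7 mm high, lies across its outer face 12 mm from the front edge; the rest of that face is smooth.
- lid_hinge (a point): Point on the lid's hinge axis (along the tank's y), middle of the tank's width, at the lid's lower face: tank frame (80, 0, 112.5) mm.
- lid_edge (a point): Middle of the lid's front edge, 160 mm from the hinge, half way through the plate's thickness.
- timer: White timer, 60 x 66 x 15 mm, lying in front; loose. To be left alone. Origin under its middle.
- bottle_2: Small round reagent bottle, 45 mm in diameter, 91 mm tall, behind and to the left of the stand; loose. To be left alone. Origin under its middle.
- steel_cup: Small round steel lidded cup, 63 mm in diameter, 36 mm tall, behind the stand and tank; loose. To be left alone. Origin under its middle.
Not all that is in view belongs to the job. Several things have the shape of the cassette; the one meant has the colours described above. There is more than one size of the tank; the job needs the largest.

How it is judged:
On the way, in this order (a step that is already met when the one before it is completed fails the run):
1. the cassette rests tipped up on the stand's ramp, no longer touched by the fingers (angle between cassette's own z axis and vertical between 0.85 and 1.2 rad and distance between cassette and stand below 0.085 m and contact force between the fingers and cassette below 0.05 N and linear speed of cassette below 0.05 m/s), for 0.2 s.
2. the cassette stands upright in the tank's slot, lid still open (angle between the x axis of cassette and the z axis of tank, either way round below 0.25 rad and x of cassette in the frame of tank between -0.012 and 0.012 m and z of cassette in the frame of tank between 0.048 and 0.06 m and value of joint lid above 1 rad and contact force between the fingers and cassette below 0.05 N), for 0.2 s.
At the end, for the whole second after the job is handed in: The cassette stands in the tank's slot on its +x or -x end, within 0.25 rad of upright, its middle within 12 mm of the slot's centre line and 48 to 60 mm above the worktop, at rest; the lid is shut to within 0.06 rad (10 mm at its front edge) (angle between the x axis of cassette and the z axis of tank, either way round below 0.25 rad and x of cassette in the frame of tank between -0.012 and 0.012 m and z of cassette in the frame of tank between 0.048 and 0.06 m and linear speed of cassette below 0.05 m/s and value of joint lid below 0.06 rad); the robot touches nothing.
It fails at once if the timer, the bottle or the cup is moved more than 30 mm (distance of any of timer, bottle_2, steel_cup from where it was at the start of the episode above 0.03 m).
It also fails if it takes over 72 s, if anything falls off the work surface, if the arm or the gripper's body presses on something with over 40 N, if the wrist force passes 120 N, or if a joint passes its speed limit or range.

## Working session

There is one attempt and no reset: what is moved stays moved. The work goes in short steps, Python scripts to look and compute and a shell command to move; the robot and the scene stay as the last step left them, time stands still between calls to the robot, and variables do not carry over. Pictures are saved under pics/ and viewed, at most 10 in all, crops included, and the job is handed in when it is done.

```bash
ls; mkdir -p pics; python3 - <<'E'
from plant import r
import cv2,json
for n in("scene","top"):
    im=r.snapshot(n); cv2.imwrite(f"pics/{n}0.png",im[:,:,::-1])
    print(n,r.camera_info(n))
    for q in("cassette","stand","tank","lid","timer"):
        print(q,[(round(d['p'],2),[round(float(x)) for x in d['bbox']]) for d in r.search_frame(n,q)])
print(r.get_state())
E
```

```text
pics
scene {'mtx': array([[404.78339834,   0.        , 310.24539331],
       [  0.        , 404.78339834, 202.83901131],
       [  0.        ,   0.        ,   1.        ]]), 'k1': -0.07800018208713322, 'R': array([[ 0.58441732, -0.8114395 , -0.00472717],
       [-0.39187894, -0.27712942, -0.87728569],
       [ 0.71055422,  0.51455343, -0.47994528]]), 't': array([-0.38008983,  0.30531063,  1.00569754])}
cassette [(0.88, [252, 187, 286, 205]), (0.67, [206, 198, 238, 211]), (0.58, [286, 227, 312, 245])]
stand [(0.78, [248, 200, 294, 224])]
tank [(0.8, [412, 218, 453, 259]), (0.67, [370, 254, 423, 306]), (0.55, [322, 162, 401, 280])]
lid [(0.84, [416, 219, 451, 237]), (0.82, [359, 166, 398, 223]), (0.56, [378, 253, 426, 286]), (0.26, [255, 188, 286, 204])]
timer [(0.7, [249, 239, 276, 256])]
top {'mtx': array([[379.54808639,   0.        , 313.24148095],
       [  0.        , 379.54808639, 200.39120135],
       [  0.        ,   0.        ,   1.        ]]), 'k1': 0.003405683797363377, 'R': array([[ 2.45535826e-02, -9.99698511e-01,  9.02863011e-05],
       [-9.85898691e-01, -2.42295995e-02,
[... 563 characters left out ...]
9411,  0.68912158, -0.19456457,  1.56530155,  0.15729053,
        0.90250787, -0.21515393]), 'qd': array([ 4.60939123e-04,  3.47190353e-04, -2.41384512e-03, -1.33151878e-03,
       -2.14738696e-03,  1.03335003e-03,  7.07915639e-05]), 'joint_torque': array([-5.11836006e-04, -5.27240396e+01, -1.26611106e+00, -1.53680134e+01,
       -5.17713628e-02, -4.81664156e-04,  1.55784198e-05]), 'tool_pos': array([0.21007772, 0.58865325, 0.25742792]), 'eef_rot': array([1.70594914e-01, 9.85341248e-01, 2.05364202e-05, 5.98343907e-06]), 'contact_force': array([-0.54727343,  0.42291251, -0.60152672]), 'moment': array([-0.01108751,  0.01633137, -0.01118187]), 'finger_force': 0.0, 'opening': 1.0007864583431942}
```

View pics/scene0.png

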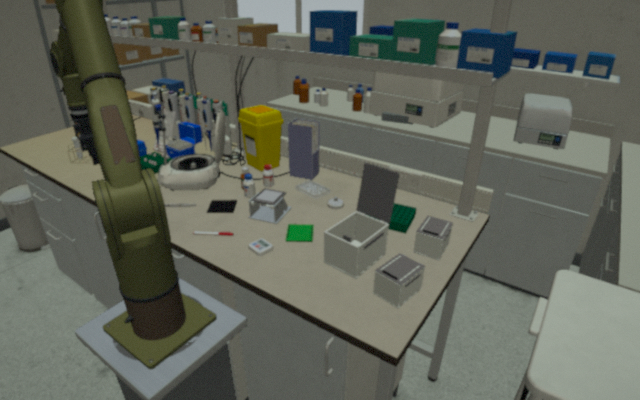

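View pics/top0.png

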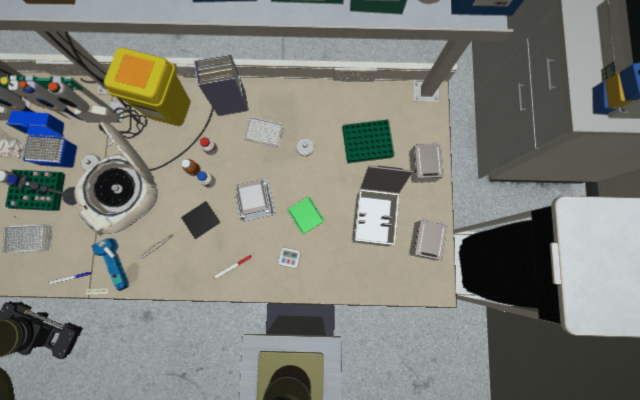

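```bash
cat > h.py <<'E'
import numpy as np,cv2
from plant import r
def cam(n):
    c=r.camera_info(n); return c
def proj(n,X):
    c=cam(n); P=np.atleast_2d(X)@c['R'].T+c['t']; s=P[:,:2]/P[:,2:]
    s=s*(1+c['k1']*(s**2).sum(1,keepdims=True))
    return s@c['mtx'][:2,:2].T+c['mtx'][:2,2]
def ray(n,uv):
    c=cam(n); d=(np.atleast_2d(uv)-c['mtx'][:2,2])/c['mtx'][0,0]; s=d.copy()
    for _ in range(20): s=d/(1+c['k1']*(s**2).sum(1,keepdims=True))
    D=np.c_[s,np.ones(len(s))]@c['R']; return -c['R'].T@c['t'],D
def atz(n,uv,z):
    o,D=ray(n,uv); return o+D*((z-o[2])/D[:,2])[:,None]
def tri(uvs,uvt):
    A=[];b=[]
    for n,uv in(("scene",uvs),("top",uvt)):
        o,D=ray(n,uv); d=D[0]/np.linalg.norm(D[0]); M=np.eye(3)-np.outer(d,d); A.append(M);b.append(M@o)
    return np.linalg.solve(A[0]+A[1],b[0]+b[1])
def crop(im,x0,y0,w,h,s):
    c=cv2.resize(im[y0:y0+h,x0:x0+w],None,fx=s,fy=s,interpolation=cv2.INTER_CUBIC)
    for x in range(x0-x0%-10,x0+w,10): cv2.putText(c,str(x),(int((x-x0+.5)*s)-8,8),0,.3,(0,0,255),1); cv2.line(c,(int((x-x0+.5)*s),10),(int((x-x0+.5)*s),15),(0,0,255),1)
    for y in range(y0-y0%-10,y0+h,10): cv2.putText(c,str(y),(0,int((y-y0+.5)*s)+3),0,.3,(0,0,255),1); cv2.line(c,(20,int((y-y0+.5)*s)),(25,int((y-y0+.5)*s)),(0,0,255),1)
    return c
E
python3 - <<'E'
from h import *
t=cv2.imread("pics/top0.png");s=cv2.imread("pics/scene0.png")
cv2.imwrite("pics/stand.png",np.hstack([crop(t,232,174,50,50,8),crop(s,240,180,50,50,8)]))
cv2.imwrite("pics/tank.png",np.hstack([crop(t,345,155,80,110,5),crop(s,320,160,80,110,5)]))
for uv in((255,199),(200,219),(306,214)):print(uv,atz("top",uv,.07))
print(atz("top",(375,218),.11),atz("top",[(207,144),(190,167),(205,178),(305,147),(289,258)],.05))
E
```

```text
(255, 199) [[0.58078149 0.12689709 0.07      ]]
(200, 219) [[0.5119119  0.29873107 0.07      ]]
(306, 214) [[ 0.53623505 -0.0382968   0.07      ]]
[[ 0.52381481 -0.25205559  0.11      ]] [[ 0.7668343   0.3000138   0.05      ]
 [ 0.68631382  0.35068486  0.05      ]
 [ 0.65027312  0.2983632   0.05      ]
 [ 0.76452353 -0.02824955  0.05      ]
 [ 0.39637049  0.01234702  0.05      ]]
```

View pics/stand.png

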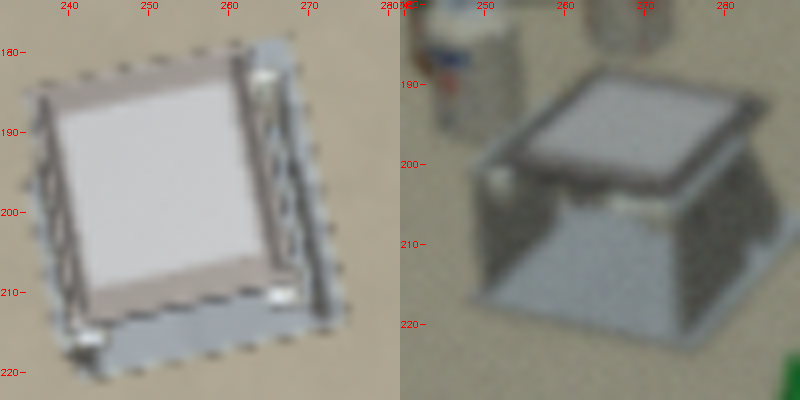

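View pics/tank.png

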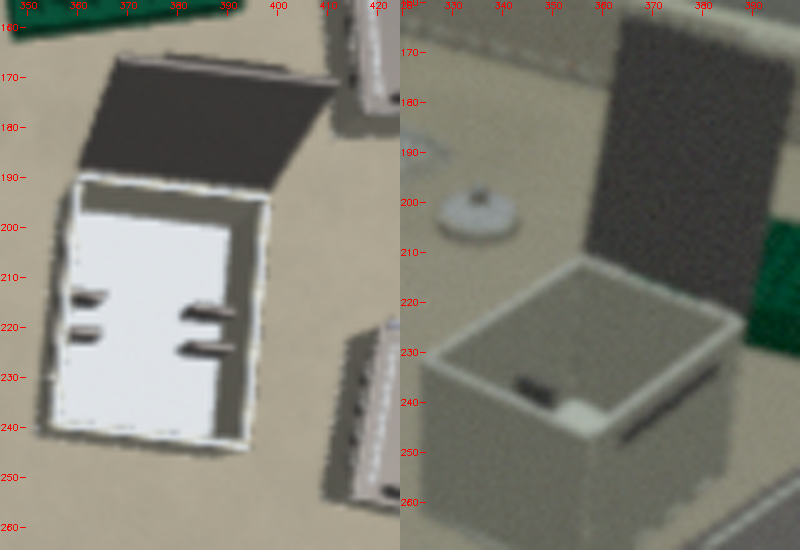

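```bash
cat > fit.py <<'E'
from h import *
from scipy.optimize import least_squares
def pose(p,L):
    c,s=np.cos(p[2]),np.sin(p[2]); L=np.atleast_2d(np.array(L,float))/1000
    return np.c_[p[0]+c*L[:,0]-s*L[:,1],p[1]+s*L[:,0]+c*L[:,1],L[:,2]]
def fit(obs,p0):
    f=lambda p:np.concatenate([(proj(n,pose(p,l))[0]-uv) for n,l,uv in obs])
    q=least_squares(f,p0,loss='soft_l1'); print(q.x.round(4));print(f(q.x).reshape(-1,2).round(1).tolist()); return q.x
S=fit([("top",(66,58,6),(235,185.4)),("top",(66,-58,6),(267.75,178.25)),("top",(-62,-58,6),(274.6,213.75)),("top",(-62,58,6),(243.6,221)),
 ("scene",(-62,58,6),(249.2,217)),("scene",(-62,-58,6),(275.75,223.2)),("scene",(66,-58,6),(290,207)),
 ("top",(44,45,74),(237,185)),("top",(44,-45,74),(261,180.5)),("top",(-56,45,74),(242,214)),("top",(-56,-45,74),(268.5,208.5)),
 ("scene",(44,45,74),(265,188)),("scene",(44,-45,74),(286,192)),("scene",(-56,-45,74),(273.5,203.2))],[.58,.127,.2])
T=fit([("top",(80,61,112),(360.1,188.9)),("top",(80,-61,112),(398.9,193.5)),("top",(-80,-61,112),(393.7,244.5)),("top",(-80,61,112),(354.1,240.1)),
 ("scene",(80,61,112),(356.1,210.5)),("scene",(-80,61,112),(324.5,231.5)),("scene",(-80,-61,112),(357.5,246.9)),("scene",(80,-61,112),(388.5,223.5))],[.52,-.25,0])
def lidpts(a,half=61):
    c,s=np.cos(a),np.sin(a); return [[80-160*c+3*s*0-0*s,y,112.5+160*s] for y in(half,-half)]
for a in(1.55,1.6,1.65,1.7,1.75,1.8):
    P=pose(T,lidpts(a)); print(a,proj("top",P).round(1).tolist(),proj("scene",P).round(1).tolist())
for n,L in(("press",(34,0,74)),("raised",(0,0,102))): print(n,pose(S,[L]))
print(pose(T,[(0,0,5)]))
E
python3 fit.py
```

```text
[0.5894 0.1367 0.2376]
[[-0.3, -0.9], [0.4, -0.8], [0.9, 0.0], [-2.1, 0.0], [-0.8, -0.7], [1.4, -0.7], [2.2, -1.0], [-1.4, 0.8], [2.1, -0.4], [-0.8, 2.0], [0.5, 1.5], [-0.8, -0.2], [0.0, -0.1], [0.2, 0.9]]
[ 0.5282 -0.2577 -0.1015]
[[-0.1, -0.1], [0.1, 0.1], [0.7, 0.5], [0.3, -0.2], [-0.2, -0.3], [-1.0, -0.8], [0.1, -0.4], [0.3, -0.1]]
1.55 [[367.1, 178.4], [412.2, 183.9]] [[357.8, 163.8], [393.2, 175.1]]
1.6 [[367.4, 175.5], [412.4, 181.0]] [[359.4, 163.0], [394.7, 174.2]]
1.65 [[367.7, 172.7], [412.7, 178.2]] [[360.9, 162.4], [396.2, 173.5]]
1.7 [[367.9, 169.9], [412.8, 175.4]] [[362.4, 161.8], [397.6, 172.9]]
1.75 [[368.1, 167.2], [412.9, 172.7]] [[363.9, 161.5], [399.0, 172.4]]
1.8 [[368.4, 164.6], [413.0, 170.1]] [[365.4, 161.2], [400.3, 172.1]]
press [[0.62247343 0.14472227 0.074     ]]
raised [[0.58942899 0.13671822 0.102     ]]
[[ 0.52823173 -0.25773297  0.005     ]]
```

```bash
cat > ov.py <<'E'
from fit import *
def draw(c,x0,y0,s,n,P,col):
    u=((proj(n,P)-[x0,y0]+.5)*s).astype(int); cv2.polylines(c,[u.reshape(-1,1,2)],True,col,1)
R=lambda a,b,w,z:[(a,w,z),(a,-w,z),(b,-w,z),(b,w,z)]
if __name__=="__main__":
    out=[]
    for n,x0,y0 in(("top",232,174),("scene",245,180)):
        c=crop(cv2.imread(f"pics/{n}0.png"),x0,y0,50,50,8)
        draw(c,x0,y0,8,n,pose(S,R(-62,66,58,6)),(0,255,255)); draw(c,x0,y0,8,n,pose(S,R(-56,44,45,74)),(0,255,0))
        draw(c,x0,y0,8,n,pose(S,R(-62,0,58,73)),(255,0,255))
        out.append(c)
    cv2.imwrite("pics/ov.png",np.hstack(out))
E
python3 ov.py >/dev/null
```

```text
(no output)
```

View pics/ov.png

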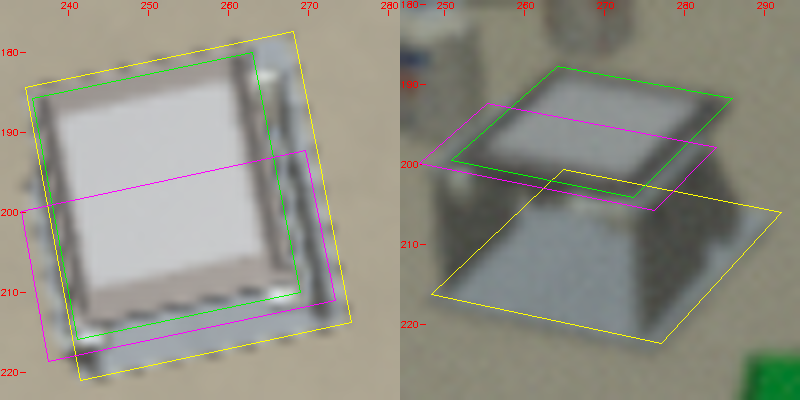

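The cassette wanted is the grey-framed one on the stand (top 253,198). The look-alikes are the black plate (200,219), the green plate (306,214) and the wire rack (265,131). The close crop confirms a grey frame with a clear window. The tank is the large open one at (375,215), and the small ones at (427,162) and (429,240) are not it. The overlay agrees to about 1 px.

```bash
J="python3 -m jog"
python3 -m jog '[{"dx":0.10,"dy":-0.11,"wz":0.036,"hand":1},{"dx":0.10,"dy":-0.11,"wz":0.036,"hand":1},{"dx":0.10,"dy":-0.11,"wz":0.036,"hand":1},{"dx":0.10,"dy":-0.11,"wz":0.036,"hand":1},{"dx":0.10,"dy":-0.11,"wz":0.036,"hand":1}]' 20
python3 -m jog '[{"dx":0.10,"dy":-0.11,"wz":0.036,"hand":1},{"dx":0.10,"dy":-0.11,"wz":0.036,"hand":1},{"dx":0.10,"dy":-0.11,"wz":0.036,"hand":1},{"dx":0.10,"dy":-0.11,"hand":1},{"dx":0.10,"dy":-0.11,"hand":1}]'
python3 -m jog '[{"dx":0.10,"dy":-0.11,"hand":1},{"dx":0.10,"dy":-0.11,"hand":1},{"dx":0.10,"dy":-0.11,"hand":1},{"dx":0.10,"dy":-0.11,"hand":1},{"dx":0.10,"dy":-0.11,"hand":1}]'
python3 -m jog '[{"hand":1},{"hand":1},{"hand":1}]'
```

```text
invalid input
invalid input
invalid input
invalid input
```

```bash
python3 -m jog '[{"wx":0,"wy":0,"wz":0.036,"dx":0.10,"dy":-0.11,"dz":0,"hand":1},{"wx":0,"wy":0,"wz":0.036,"dx":0.10,"dy":-0.11,"dz":0,"hand":1},{"wx":0,"wy":0,"wz":0.036,"dx":0.10,"dy":-0.11,"dz":0,"hand":1},{"wx":0,"wy":0,"wz":0.036,"dx":0.10,"dy":-0.11,"dz":0,"hand":1},{"wx":0,"wy":0,"wz":0.036,"dx":0.10,"dy":-0.11,"dz":0,"hand":1}]' 20
```

```text
clock: 1.02
tool_pos: [0.336, 0.4498, 0.2576]
eef_rot: [-0.011, 1.0, 0.0, 0.0]
contact_force: [1.0, 0.1, -0.2]
opening: 0.646
finger_force: 0.0
```

```bash
python3 -m jog '[{"wx":0,"wy":0,"wz":0.036,"dx":0.105,"dy":-0.11,"dz":0,"hand":1},{"wx":0,"wy":0,"wz":0.036,"dx":0.105,"dy":-0.11,"dz":0,"hand":1},{"wx":0,"wy":0,"wz":0.036,"dx":0.105,"dy":-0.11,"dz":0,"hand":1},{"wx":0,"wy":0,"wz":0,"dx":0.105,"dy":-0.11,"dz":0,"hand":1},{"wx":0,"wy":0,"wz":0,"dx":0.105,"dy":-0.11,"dz":0,"hand":1}]'
python3 -m jog '[{"wx":0,"wy":0,"wz":0,"dx":0.105,"dy":-0.11,"dz":0,"hand":1},{"wx":0,"wy":0,"wz":0,"dx":0.105,"dy":-0.11,"dz":0,"hand":1},{"wx":0,"wy":0,"wz":0,"dx":0.105,"dy":-0.11,"dz":0,"hand":1},{"wx":0,"wy":0,"wz":0,"dx":0.105,"dy":-0.11,"dz":0,"hand":1},{"wx":0,"wy":0,"wz":0,"dx":0.105,"dy":-0.11,"dz":0,"hand":1}]'
python3 -m jog '[{"wx":0,"wy":0,"wz":0,"dx":0.1,"dy":-0.12,"dz":0,"hand":1},{"wx":0,"wy":0,"wz":0,"dx":0,"dy":0,"dz":-0.15,"hand":1},{"wx":0,"wy":0,"wz":0,"dx":0,"dy":0,"dz":-0.15,"hand":1},{"wx":0,"wy":0,"wz":0,"dx":0,"dy":0,"dz":-0.15,"hand":1},{"wx":0,"wy":0,"wz":0,"dx":0,"dy":0,"dz":0,"hand":1}]'
```

```text
clock: 1.43
tool_pos: [0.4675, 0.3121, 0.2576]
eef_rot: [-0.116, 0.993, 0.0, 0.0]
contact_force: [0.5, 0.2, -0.2]
opening: 0.269
finger_force: 0.0
clock: 1.85
tool_pos: [0.5987, 0.1744, 0.2576]
eef_rot: [-0.116, 0.993, 0.0, 0.0]
contact_force: [0.2, -0.1, -0.6]
opening: 0.005
finger_force: 0.0
clock: 2.27
tool_pos: [0.6181, 0.1439, 0.1379]
eef_rot: [-0.116, 0.993, -0.001, -0.007]
contact_force: [-1.0, -0.0, -0.7]
opening: 0.006
finger_force: 0.0
```

```bash
python3 -m jog '[{"wx":0,"wy":0,"wz":0,"dx":0.02,"dy":0,"dz":-0.08,"hand":1},{"wx":0,"wy":0,"wz":0,"dx":0,"dy":0,"dz":-0.06,"hand":1},{"wx":0,"wy":0,"wz":0,"dx":0,"dy":0,"dz":0,"hand":1},{"wx":0,"wy":0,"wz":0,"dx":0,"dy":0,"dz":0,"hand":1}]'
```

```text
clock: 2.6
tool_pos: [0.6279, 0.1465, 0.1111]
eef_rot: [-0.116, 0.993, 0.0, 0.0]
contact_force: [0.5, -0.0, 0.6]
opening: 0.007
finger_force: 0.0
```

```bash
python3 -m jog '[{"wx":0,"wy":0,"wz":0,"dx":-0.018,"dy":-0.004,"dz":-0.03,"hand":1},{"wx":0,"wy":0,"wz":0,"dx":0,"dy":0,"dz":-0.02,"hand":1},{"wx":0,"wy":0,"wz":0,"dx":0,"dy":0,"dz":-0.02,"hand":1},{"wx":0,"wy":0,"wz":0,"dx":0,"dy":0,"dz":-0.02,"hand":1},{"wx":0,"wy":0,"wz":0,"dx":0,"dy":0,"dz":-0.02,"hand":1}]'
python3 -m jog '[{"wx":0,"wy":0,"wz":0,"dx":0,"dy":0,"dz":-0.02,"hand":1},{"wx":0,"wy":0,"wz":0,"dx":0,"dy":0,"dz":-0.02,"hand":1},{"wx":0,"wy":0,"wz":0,"dx":0,"dy":0,"dz":-0.02,"hand":1}]'
python3 -m jog '[{"wx":0,"wy":0,"wz":0,"dx":0,"dy":0,"dz":-0.02,"hand":1},{"wx":0,"wy":0,"wz":0,"dx":0,"dy":0,"dz":-0.02,"hand":1}]'
```

```text
clock: 3.02
tool_pos: [0.6236, 0.1453, 0.0825]
eef_rot: [-0.116, 0.993, 0.0, 0.001]
contact_force: [0.1, 0.7, 0.9]
opening: 0.004
finger_force: 0.2
clock: 3.27
tool_pos: [0.6238, 0.1454, 0.0673]
eef_rot: [-0.116, 0.993, 0.0, 0.001]
contact_force: [3.9, -0.3, 6.7]
opening: 0.004
finger_force: 3.1
clock: 3.43
tool_pos: [0.6275, 0.1468, 0.0595]
eef_rot: [-0.116, 0.993, 0.001, 0.005]
contact_force: [6.1, 1.3, 14.6]
opening: 0.006
finger_force: 6.5
```

```bash
python3 -m jog '[{"wx":0,"wy":0,"wz":0,"dx":0,"dy":0,"dz":0.02,"hand":1},{"wx":0,"wy":0,"wz":0,"dx":0,"dy":0,"dz":0.0,"hand":1},{"wx":0,"wy":0,"wz":0,"dx":0,"dy":0,"dz":0,"hand":1}]'
python3 - <<'E'
from h import *
for n in("top","scene"): cv2.imwrite(f"pics/{n}1.png",r.snapshot(n)[:,:,::-1])
t=cv2.imread("pics/top1.png");s=cv2.imread("pics/scene1.png")
cv2.imwrite("pics/c1.png",np.hstack([crop(t,226,164,50,60,8),crop(s,240,170,50,60,8)]))
E
```

```text
clock: 3.68
tool_pos: [0.6258, 0.1462, 0.0633]
eef_rot: [-0.116, 0.993, 0.001, 0.003]
contact_force: [5.6, 1.0, 2.5]
opening: 0.006
finger_force: 3.1
```

View pics/c1.png

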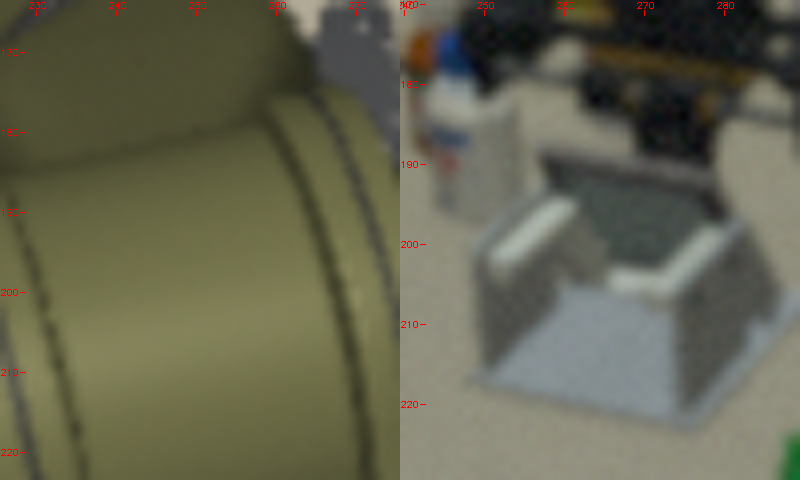

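```bash
python3 -m jog '[{"wx":0,"wy":0,"wz":0,"dx":0,"dy":0,"dz":0.02,"hand":1},{"wx":0,"wy":0,"wz":0,"dx":0,"dy":0,"dz":0.03,"hand":1},{"wx":0,"wy":0,"wz":0,"dx":0,"dy":0,"dz":0.06,"hand":1},{"wx":0,"wy":0,"wz":0,"dx":0,"dy":0,"dz":0.12,"hand":0.43},{"wx":0,"wy":0,"wz":0,"dx":0,"dy":0,"dz":0.15,"hand":0.43}]'
python3 -m jog '[{"wx":0,"wy":0,"wz":-0.06,"dx":0,"dy":0,"dz":0.15,"hand":0.43},{"wx":0,"wy":0,"wz":-0.06,"dx":-0.05,"dy":0,"dz":0.1,"hand":0.43},{"wx":0,"wy":0,"wz":-0.06,"dx":-0.06,"dy":0,"dz":0,"hand":0.43},{"wx":0,"wy":0,"wz":-0.06,"dx":-0.06,"dy":0,"dz":0,"hand":0.43},{"wx":0,"wy":0,"wz":-0.06,"dx":-0.06,"dy":-0.02,"dz":0,"hand":0.43}]'
python3 -m jog '[{"wx":0,"wy":0,"wz":-0.06,"dx":0,"dy":-0.02,"dz":0,"hand":0.43},{"wx":0,"wy":0,"wz":-0.06,"dx":0,"dy":-0.02,"dz":0,"hand":0.43},{"wx":0,"wy":0,"wz":-0.06,"dx":-0.06,"dy":0,"dz":0,"hand":0.43},{"wx":0,"wy":0,"wz":-0.06,"dx":0,"dy":0,"dz":0,"hand":0.43},{"wx":0,"wy":0,"wz":-0.06,"dx":0,"dy":0,"dz":0,"hand":0.43}]'
python3 -m jog '[{"wx":0,"wy":0,"wz":-0.06,"dx":0,"dy":0,"dz":0,"hand":0.43},{"wx":0,"wy":0,"wz":-0.06,"dx":0,"dy":0,"dz":0,"hand":0.43},{"wx":0,"wy":0,"wz":-0.06,"dx":0,"dy":0,"dz":0,"hand":0.43},{"wx":0.013,"wy":-0.054,"wz":0,"dx":0,"dy":0,"dz":0,"hand":0.43},{"wx":0.013,"wy":-0.054,"wz":0,"dx":0,"dy":0,"dz":0,"hand":0.43}]'
python3 -m jog '[{"wx":0.013,"wy":-0.054,"wz":0,"dx":0,"dy":0,"dz":0,"hand":0.43},{"wx":0.013,"wy":-0.054,"wz":0,"dx":0,"dy":0,"dz":0,"hand":0.43},{"wx":0.013,"wy":-0.054,"wz":0,"dx":0,"dy":0,"dz":0,"hand":0.43},{"wx":0,"wy":0,"wz":0,"dx":0,"dy":0,"dz":0,"hand":0.43},{"wx":0,"wy":0,"wz":0,"dx":0,"dy":0,"dz":0,"hand":0.43}]'
cat > goal.py <<'E'
import sys; from fit import *
from scipy.spatial.transform import Rotation as R
def axes(f,z,y):  # local tool z and y axes in frame f=(x,y,yaw)
    Q=R.from_euler('z',f[2]).as_matrix(); z=Q@z;y=Q@y; return R.from_matrix(np.c_[np.cross(y,z),y,z])
def rep(pos,rot):
    s=r.get_state(); d=pos-s['tool_pos']; c=R.from_quat(s['eef_rot'])
    best=min(((g*c.inv()).as_rotvec() for g in(rot,rot*R.from_euler('z',np.pi))),key=np.linalg.norm)
    print("q",s['q'].round(2),"t",s['clock'],"open",s['opening'])
    print("shift frac",(d/.25).round(3),"turn frac",(best/2).round(3),"mm",(d*1000).round(1))
A=np.radians(58);ca,sa=np.cos(A),np.sin(A)
def grasp(back,inn=11): return pose(S,[(-17.8+(inn-back)*ca,0,102-(inn-back)*sa)])[0],axes(S,[ca,0,-sa],[sa,0,ca])
E
python3 - <<'E' | tail -4
from goal import *
rep(*grasp(60)); 
t=r.snapshot("top");s=r.snapshot("scene")
cv2.imwrite("pics/c2.png",np.hstack([crop(t[:,:,::-1],222,164,50,60,8),crop(s[:,:,::-1],240,170,50,60,8)]))
for y in(45,-45): print(proj("scene",pose(S,[(-17.8,y,102)])))
E
```

```text
clock: 4.2
tool_pos: [0.6197, 0.144, 0.1557]
eef_rot: [-0.117, 0.993, -0.001, -0.004]
contact_force: [-0.3, 0.6, -0.5]
opening: 0.135
finger_force: 0.0
clock: 4.62
tool_pos: [0.5634, 0.1409, 0.2204]
eef_rot: [0.185, 0.983, 0.0, -0.001]
contact_force: [-0.3, 0.8, -0.6]
opening: 0.509
finger_force: 0.0
clock: 5.03
tool_pos: [0.5481, 0.1297, 0.2196]
eef_rot: [0.467, 0.884, -0.001, -0.002]
contact_force: [-0.0, 0.8, 0.6]
opening: 0.575
finger_force: 0.0
clock: 5.45
tool_pos: [0.5507, 0.1304, 0.22]
eef_rot: [0.612, 0.783, 0.088, 0.07]
contact_force: [0.2, 0.3, -1.9]
opening: 0.567
finger_force: 0.0
clock: 5.87
tool_pos: [0.5433, 0.1276, 0.2205]
eef_rot: [0.606, 0.777, 0.133, 0.107]
contact_force: [-0.3, -0.7, -0.3]
opening: 0.569
finger_force: 0.0
q [-0.33  0.57 -0.    2.13  0.33  0.11 -0.41] t 5.8667 open 0.5693125393841771
shift frac [ 0.014 -0.005 -0.308] turn frac [ 0.028 -0.104 -0.003] mm [  3.6  -1.2 -77. ]
[[255.63899522 188.00902065]]
[[278.23743857 192.23247033]]
```

View pics/c2.png

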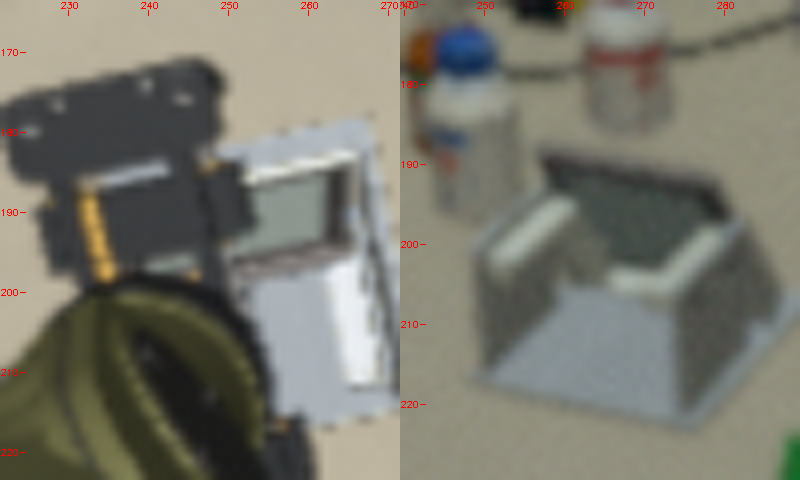

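```bash
python3 -m jog '[{"wx":0.025,"wy":0.006,"wz":-0.054,"dx":0,"dy":0,"dz":0,"hand":0.43},{"wx":0.025,"wy":0.006,"wz":-0.054,"dx":0,"dy":0,"dz":0,"hand":0.43},{"wx":0.025,"wy":0.006,"wz":-0.054,"dx":0,"dy":0,"dz":0,"hand":0.43},{"wx":0.025,"wy":0.006,"wz":-0.054,"dx":0,"dy":0,"dz":0,"hand":0.43}]'
python3 -c "
from goal import *
rep(*grasp(60));print(r.get_state()['q'])"|tail -3
```

```text
clock: 6.3
tool_pos: [0.5448, 0.1281, 0.221]
eef_rot: [0.771, 0.612, 0.17, 0.054]
contact_force: [-0.3, 0.3, -0.3]
opening: 0.572
finger_force: 0.0
shift frac [ 0.008 -0.007 -0.31 ] turn frac [-0.096 -0.131  0.204] mm [  2.1  -1.7 -77.4]
[-0.26742471  0.57007708 -0.05222234  2.13112133  0.09679642  0.08330425
 -0.63041607]
```

```bash
cat > kin.py <<'E'
import numpy as np, itertools
from scipy.spatial.transform import Rotation as R
def Rf(q,sg): 
    return R.from_euler('z',sg[0]*q[0])*R.from_euler('y',q[1])*R.from_euler('z',sg[1]*q[2])*R.from_euler('y',q[3])
def Rt(q,sg): return Rf(q,sg)*R.from_euler('z',sg[2]*q[4])*R.from_euler('y',sg[4]*q[5])*R.from_euler('z',sg[3]*q[6])
E
python3 - <<'E'
from kin import *
from plant import r
s=r.get_state()
D=[([-1.19419411,.68912158,-.19456457,1.56530155,.15729053,.90250787,-.21515393],[1.70594914e-01,9.85341248e-01,0,0]),
([-.33,.57,-.0,2.13,.33,.11,-.41],[.606,.777,.133,.107]),(s['q'],s['eef_rot'])]
for sg in itertools.product((1,-1),repeat=5):
    C=[(Rt(q,sg).inv()*R.from_quat(e)) for q,e in D]
    m=R.concatenate(C).mean(); err=[(m.inv()*c).magnitude() for c in C]
    if max(err)<.3: print(sg,np.round(err,3),m.as_rotvec())
E
```

```text
(-1, 1, 1, -1, 1) [0.027 0.201 0.226] [3.95803539e-03 3.89560054e-04 1.09950547e+00]
(-1, 1, -1, -1, 1) [0.228 0.158 0.076] [-0.07496463  0.09055887  1.44735444]
(-1, -1, -1, -1, 1) [0.002 0.004 0.002] [-1.67612421e-03 -3.02360487e-04  1.56963149e+00]
```

```bash
cat >> kin.py <<'E'
SG=(-1,-1,-1,-1,1); C=R.from_euler('z',np.pi/2)
def cols(q):
    a=(R.from_euler('z',-q[0])*R.from_euler('y',q[1])); z=np.array([0,0,1.])
    return np.c_[z,a.apply(z),Rf(q,SG).apply(z),Rt(q,SG).apply(z)]
E
python3 - <<'E'
from kin import *
from plant import r
s=r.get_state()
q0=[-1.19419411,.68912158,-.19456457,1.56530155,.15729053,.90250787,-.21515393]
A=np.vstack([cols(q0),cols(s['q']),cols([-.33,.57,-.0,2.13,.33,.11,-.41])]);b=np.r_[0.21007772,0.58865325,0.25742792,s['tool_pos'],.5433,.1276,.2205]
l,res,_,_=np.linalg.lstsq(A,b,rcond=None);print(l,(A@l-b).round(4))
from scipy.optimize import least_squares
from goal import grasp
lo=np.array([-3.01,-.46,-1.47,.13,-1,.04,-2.66])+.02;hi=np.array([3.01,2.08,1.51,2.56,4.14,2.09,2.66])-.02
for back in(60,0):
  p,g=grasp(back)
  for roll in(0,np.pi):
    G=g*R.from_euler('z',roll)
    for q5 in(.1,1.5,3.1):
      x0=np.array([-.3,.6,0,2.1,q5,.2,0.]) 
      f=lambda q:np.r_[(cols(q)@l-p)*10,((Rt(q,SG)*C).inv()*G).as_rotvec()*3,.01*q[2]]
      o=least_squares(f,x0,bounds=(lo,hi)); print(back,round(roll,1),q5,o.x.round(2),round(o.cost,4))
E
```

```text
[0.08978211 0.6903046  0.24402064 0.23378331] [-0.0243  0.0095 -0.0198 -0.0116  0.0373  0.0105 -0.0163  0.0441  0.0094]
[0.5894 0.1367 0.2376]
[[-0.3, -0.9], [0.4, -0.8], [0.9, 0.0], [-2.1, 0.0], [-0.8, -0.7], [1.4, -0.7], [2.2, -1.0], [-1.4, 0.8], [2.1, -0.4], [-0.8, 2.0], [0.5, 1.5], [-0.8, -0.2], [0.0, -0.1], [0.2, 0.9]]
[ 0.5282 -0.2577 -0.1015]
[[-0.1, -0.1], [0.1, 0.1], [0.7, 0.5], [0.3, -0.2], [-0.2, -0.3], [-1.0, -0.8], [0.1, -0.4], [0.3, -0.1]]
1.55 [[367.1, 178.4], [412.2, 183.9]] [[357.8, 163.8], [393.2, 175.1]]
1.6 [[367.4, 175.5], [412.4, 181.0]] [[359.4, 163.0], [394.7, 174.2]]
1.65 [[367.7, 172.7], [412.7, 178.2]] [[360.9, 162.4], [396.2, 173.5]]
1.7 [[367.9, 169.9], [412.8, 175.4]] [[362.4, 161.8], [397.6, 172.9]]
1.75 [[368.1, 167.2], [412.9, 172.7]] [[363.9, 161.5], [399.0, 172.4]]
1.8 [[368.4, 164.6], [413.0, 170.1]] [[365.4, 161.2], [400.3, 172.1]]
press [[0.62247343 0.14472227 0.074     ]]
raised [[0.58942899 0.13671822 0.102     ]]
[[ 0.52823173 -0.25773297  0.005     ]]
60 0 0.1 [-0.05  0.81 -0.59  2.54  2.48  0.84 -2.64] 0.0004
60 0 1.5 [-0.05  0.81 -0.59  2.54  2.48  0.84 -2.64] 0.0004
60 0 3.1 [-0.4   0.81  0.61  2.54  3.83  0.86  2.64] 0.0004
60 3.1 0.1 [-0.22  0.77  0.    2.54  3.15  0.72  0.  ] 0.0004
60 3.1 1.5 [-0.22  0.77 -0.    2.54  3.15  0.72  0.  ] 0.0004
60 3.1 3.1 [-0.22  0.77 -0.    2.54  3.15  0.72  0.  ] 0.0004
0 0 0.1 [-0.05  0.93 -0.61  2.53  2.5   0.96 -2.64] 0.0
0 0 1.5 [-0.05  0.93 -0.61  2.53  2.5   0.96 -2.64] 0.0
0 0 3.1 [-0.4   0.93  0.63  2.53  3.81  0.98  2.64] 0.0
0 3.1 0.1 [-0.23  0.89 -0.    2.53  3.15  0.83  0.  ] 0.0
0 3.1 1.5 [-0.23  0.89 -0.    2.53  3.15  0.83  0.  ] 0.0
0 3.1 3.1 [-0.23  0.89  0.    2.53  3.15  0.83  0.  ] 0.0
```

```bash
cat > ax.py <<'E'
from kin import *
from plant import r
q=r.get_state()['q'];F=Rf(q,SG)
print("q",q.round(2),"j5+ row",(-.06*F.apply([0,0,1])).round(3),"j6+ row",(.06*(F*R.from_euler('z',-q[4])).apply([0,1,0])).round(3),"toolz",Rt(q,SG).apply([0,0,1]).round(2))
E
python3 ax.py
```

```text
q [-0.27  0.57 -0.05  2.13  0.1   0.08 -0.63] j5+ row [-0.024 -0.009  0.054] j6+ row [-0.023  0.055 -0.001] toolz [ 0.33  0.12 -0.94]
```

```bash
python3 -m jog '[{"wx":-0.023,"wy":0.055,"wz":0,"dx":0,"dy":0,"dz":0,"hand":0.43},{"wx":-0.023,"wy":0.055,"wz":0,"dx":0,"dy":0,"dz":0,"hand":0.43},{"wx":-0.023,"wy":-0.01,"wz":0.054,"dx":0,"dy":0,"dz":0,"hand":0.43},{"wx":-0.023,"wy":-0.01,"wz":0.054,"dx":0,"dy":0,"dz":0,"hand":0.43},{"wx":-0.023,"wy":-0.01,"wz":0.054,"dx":0,"dy":0,"dz":0,"hand":0.43}]'
python3 ax.py
```

```text
clock: 6.72
tool_pos: [0.5455, 0.1286, 0.2203]
eef_rot: [0.66, 0.744, 0.053, 0.087]
contact_force: [0.2, -0.5, 0.3]
opening: 0.569
finger_force: 0.0
q [-0.36  0.6  -0.01  1.98  0.29  0.41 -0.51] j5+ row [-0.03  -0.012  0.051] j6+ row [-0.035  0.048 -0.009] toolz [ 0.2  -0.04 -0.98]
```

```bash
for i in 1; do python3 -m jog '[{"wx":-0.03,"wy":-0.012,"wz":0.05,"dx":0,"dy":0,"dz":0,"hand":0.43},{"wx":-0.03,"wy":-0.012,"wz":0.05,"dx":0,"dy":0,"dz":0,"hand":0.43},{"wx":-0.03,"wy":-0.012,"wz":0.05,"dx":0,"dy":0,"dz":0,"hand":0.43},{"wx":-0.03,"wy":-0.012,"wz":0.05,"dx":0,"dy":0,"dz":0,"hand":0.43},{"wx":-0.03,"wy":-0.012,"wz":0.05,"dx":0,"dy":0,"dz":0,"hand":0.43}]'; done
python3 ax.py
```

```text
clock: 7.13
tool_pos: [0.545, 0.1288, 0.2206]
eef_rot: [0.432, 0.876, 0.001, 0.212]
contact_force: [0.2, 0.4, -0.4]
opening: 0.568
finger_force: 0.0
q [-0.71  0.63  0.34  2.11  0.72  0.22 -0.5 ] j5+ row [-0.027 -0.001  0.054] j6+ row [-0.05   0.022 -0.025] toolz [ 0.37 -0.18 -0.91]
```

```bash
python3 -m jog '[{"wx":-0.045,"wy":0.01,"wz":0.034,"dx":0,"dy":0,"dz":0,"hand":0.43},{"wx":-0.027,"wy":-0.001,"wz":0.054,"dx":0,"dy":0,"dz":0,"hand":0.43},{"wx":-0.027,"wy":-0.001,"wz":0.054,"dx":0,"dy":0,"dz":0,"hand":0.43},{"wx":-0.027,"wy":-0.001,"wz":0.054,"dx":0,"dy":0,"dz":0,"hand":0.43}]'
python3 ax.py
```

```text
clock: 7.47
tool_pos: [0.545, 0.1291, 0.2206]
eef_rot: [0.224, 0.937, -0.07, 0.259]
contact_force: [1.1, 0.0, 0.1]
opening: 0.564
finger_force: 0.0
q [-0.92  0.71  0.59  2.17  1.05  0.09 -0.44] j5+ row [-0.028  0.009  0.052] j6+ row [-0.053 -0.002 -0.028] toolz [ 0.45 -0.25 -0.86]
```

```bash
python3 -m jog '[{"wx":-0.053,"wy":-0.002,"wz":-0.028,"dx":0,"dy":-0.06,"dz":0.05,"hand":0.43},{"wx":-0.053,"wy":-0.002,"wz":-0.028,"dx":0,"dy":-0.06,"dz":0.05,"hand":0.43},{"wx":-0.053,"wy":-0.002,"wz":-0.028,"dx":0,"dy":-0.06,"dz":0.05,"hand":0.43}]'
python3 ax.py
python3 -m jog '[{"wx":-0.028,"wy":0.009,"wz":0.052,"dx":0,"dy":0,"dz":0,"hand":0.43},{"wx":-0.028,"wy":0.009,"wz":0.052,"dx":0,"dy":0,"dz":0,"hand":0.43},{"wx":-0.028,"wy":0.009,"wz":0.052,"dx":0,"dy":0,"dz":0,"hand":0.43}]'
python3 ax.py
```

```text
clock: 7.72
tool_pos: [0.5441, 0.0846, 0.257]
eef_rot: [0.26, 0.891, -0.233, 0.289]
contact_force: [0.4, -0.4, -1.5]
opening: 0.567
finger_force: 0.0
q [-0.93  0.72  0.49  2.05  0.9   0.58 -0.36] j5+ row [-0.03   0.001  0.052] j6+ row [-0.052  0.002 -0.03 ] toolz [ 0.39 -0.57 -0.72]
clock: 7.97
tool_pos: [0.5452, 0.086, 0.2558]
eef_rot: [0.084, 0.907, -0.264, 0.318]
contact_force: [1.4, 0.3, 0.3]
opening: 0.57
finger_force: 0.0
q [-1.05  0.78  0.63  2.19  1.33  0.42 -0.49] j5+ row [-0.027  0.011  0.052] j6+ row [-0.051 -0.025 -0.021] toolz [ 0.53 -0.53 -0.66]
```

```bash
python3 -m jog '[{"wx":-0.051,"wy":-0.025,"wz":-0.021,"dx":0,"dy":0,"dz":0.04,"hand":0.43},{"wx":-0.027,"wy":0.011,"wz":0.052,"dx":0,"dy":0,"dz":0,"hand":0.43},{"wx":-0.027,"wy":0.011,"wz":0.052,"dx":0,"dy":0,"dz":0,"hand":0.43},{"wx":-0.027,"wy":0.011,"wz":0.052,"dx":0,"dy":0,"dz":0,"hand":0.43}]'
python3 ax.py
python3 -m jog '[{"wx":-0.027,"wy":0.013,"wz":0.052,"dx":0,"dy":0,"dz":0,"hand":0.43},{"wx":-0.027,"wy":0.013,"wz":0.052,"dx":0,"dy":0,"dz":0,"hand":0.43},{"wx":-0.027,"wy":0.013,"wz":0.052,"dx":0,"dy":0,"dz":0,"hand":0.43}]'
python3 ax.py
```

```text
clock: 8.3
tool_pos: [0.5456, 0.0854, 0.2665]
eef_rot: [-0.055, 0.871, -0.33, 0.36]
contact_force: [-0.7, -1.7, 0.8]
opening: 0.57
finger_force: 0.0
q [-1.12  0.85  0.67  2.3   1.8   0.52 -0.78] j5+ row [-0.022  0.018  0.053] j6+ row [-0.037 -0.047  0.001] toolz [ 0.66 -0.54 -0.52]
clock: 8.55
tool_pos: [0.5456, 0.0846, 0.267]
eef_rot: [-0.231, 0.835, -0.338, 0.367]
contact_force: [0.1, -0.6, -0.3]
opening: 0.566
finger_force: 0.0
q [-1.01  0.82  0.53  2.45  2.25  0.75 -0.88] j5+ row [-0.011  0.02   0.056] j6+ row [-0.017 -0.055  0.016] toolz [ 0.77 -0.39 -0.5 ]
```

```bash
python3 -c "
from goal import *
rep(*grasp(90))"|tail -2
```

```text
q [-1.01  0.82  0.53  2.45  2.25  0.75 -0.88] t 8.55 open 0.5663799304195706
shift frac [-0.056  0.152 -0.392] turn frac [-0.181  0.27   0.539] mm [-14.1  38.  -98. ]
```

```bash
python3 -m jog '[{"wx":-0.017,"wy":0.025,"wz":0.05,"dx":0,"dy":0.03,"dz":0,"hand":0.43},{"wx":-0.017,"wy":0.025,"wz":0.05,"dx":0,"dy":0.03,"dz":0,"hand":0.43},{"wx":-0.017,"wy":0.025,"wz":0.05,"dx":0,"dy":0.03,"dz":0,"hand":0.43},{"wx":-0.017,"wy":0.025,"wz":0.05,"dx":0,"dy":0.03,"dz":0,"hand":0.43},{"wx":-0.017,"wy":0.025,"wz":0.05,"dx":0,"dy":0.03,"dz":0,"hand":0.43}]'
python3 -c "
from goal import *
rep(*grasp(90))"|tail -2
```

```text
clock: 8.97
tool_pos: [0.5455, 0.1209, 0.2671]
eef_rot: [-0.499, 0.76, -0.275, 0.311]
contact_force: [-0.1, 0.5, -0.1]
opening: 0.569
finger_force: 0.0
q [-0.87  0.66  0.47  2.47  2.74  0.66 -0.58] t 8.9667 open 0.5692573207645195
shift frac [-0.056  0.007 -0.393] turn frac [-0.094  0.146  0.29 ] mm [-14.1   1.7 -98.1]
```

```bash
python3 -m jog '[{"wx":-0.017,"wy":0.025,"wz":0.05,"dx":0,"dy":0,"dz":0,"hand":0.43},{"wx":-0.017,"wy":0.025,"wz":0.05,"dx":0,"dy":0,"dz":0,"hand":0.43},{"wx":-0.017,"wy":0.025,"wz":0.05,"dx":0,"dy":0,"dz":0,"hand":0.43},{"wx":-0.017,"wy":0.025,"wz":0.05,"dx":0,"dy":0,"dz":0,"hand":0.43},{"wx":-0.017,"wy":0.025,"wz":0.05,"dx":0,"dy":0,"dz":0,"hand":0.43}]'
python3 -m jog '[{"wx":-0.01,"wy":0.02,"wz":0.04,"dx":-0.05,"dy":0,"dz":-0.1,"hand":0.43},{"wx":0,"wy":0,"wz":0,"dx":0,"dy":0,"dz":-0.1,"hand":0.43},{"wx":0,"wy":0,"wz":0,"dx":0,"dy":0,"dz":-0.1,"hand":0.43},{"wx":0,"wy":0,"wz":0,"dx":0,"dy":0,"dz":0,"hand":0.43},{"wx":0,"wy":0,"wz":0,"dx":0,"dy":0,"dz":0,"hand":0.43}]'
python3 -c "
from goal import *
rep(*grasp(80))"|tail -2
```

```text
clock: 9.38
tool_pos: [0.5457, 0.1202, 0.2675]
eef_rot: [0.725, -0.621, 0.189, -0.23]
contact_force: [-0.9, 1.0, -1.2]
opening: 0.569
finger_force: 0.0
clock: 9.8
tool_pos: [0.5329, 0.1206, 0.191]
eef_rot: [0.754, -0.596, 0.171, -0.217]
contact_force: [-0.6, 0.5, 0.1]
opening: 0.569
finger_force: 0.0
q [-0.48  0.67  0.23  2.39  3.34  0.47 -0.31] t 9.8 open 0.5691376771234985
shift frac [ 0.015  0.013 -0.122] turn frac [-0.     0.001  0.002] mm [  3.7   3.3 -30.5]
```

```bash
python3 -m jog '[{"wx":0,"wy":0,"wz":0,"dx":0.01,"dy":0.005,"dz":-0.08,"hand":0.43},{"wx":0,"wy":0,"wz":0,"dx":0.005,"dy":0,"dz":-0.042,"hand":0.43},{"wx":0,"wy":0,"wz":0,"dx":0.041,"dy":0.01,"dz":-0.068,"hand":0.43},{"wx":0,"wy":0,"wz":0,"dx":0.041,"dy":0.01,"dz":-0.068,"hand":0.43},{"wx":0,"wy":0,"wz":0,"dx":0.02,"dy":0.005,"dz":-0.034,"hand":0.43}]'
python3 -m jog '[{"wx":0,"wy":0,"wz":0,"dx":0.02,"dy":0.005,"dz":-0.034,"hand":0.43},{"wx":0,"wy":0,"wz":0,"dx":0.02,"dy":0.005,"dz":-0.034,"hand":0.43},{"wx":0,"wy":0,"wz":0,"dx":0.02,"dy":0.005,"dz":-0.034,"hand":0.43},{"wx":0,"wy":0,"wz":0,"dx":0,"dy":0,"dz":0,"hand":0.43},{"wx":0,"wy":0,"wz":0,"dx":0,"dy":0,"dz":0,"hand":0.43}]'
python3 - <<'E'|tail -2
from goal import *
rep(*grasp(0))
t=r.snapshot("top");s=r.snapshot("scene")
cv2.imwrite("pics/c3.png",np.hstack([crop(t[:,:,::-1],222,164,50,60,8),crop(s[:,:,::-1],240,170,50,60,8)]))
E
```

```text
clock: 10.22
tool_pos: [0.5643, 0.1295, 0.1195]
eef_rot: [0.754, -0.595, 0.172, -0.22]
contact_force: [-0.0, 0.3, 0.4]
opening: 0.573
finger_force: 0.0
clock: 10.63
tool_pos: [0.5771, 0.1323, 0.0934]
eef_rot: [0.754, -0.596, 0.171, -0.218]
contact_force: [0.5, -0.4, -0.0]
opening: 0.57
finger_force: 0.0
q [-0.46  0.92  0.22  2.29  3.31  0.63 -0.31] t 10.6333 open 0.5702854800515169
shift frac [ 0.003  0.006 -0.003] turn frac [-0.002  0.002  0.002] mm [ 0.6  1.6 -0.7]
```

View pics/c3.png

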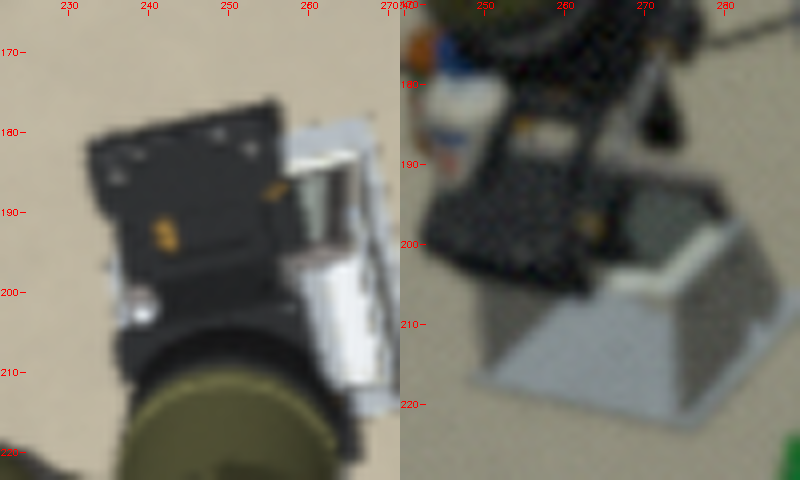

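```bash
python3 -m jog '[{"wx":0,"wy":0,"wz":0,"dx":0,"dy":0,"dz":0,"hand":1},{"wx":0,"wy":0,"wz":0,"dx":0,"dy":0,"dz":0,"hand":1},{"wx":0,"wy":0,"wz":0,"dx":0,"dy":0,"dz":0,"hand":1},{"wx":0,"wy":0,"wz":0,"dx":0,"dy":0,"dz":0,"hand":1},{"wx":0,"wy":0,"wz":0,"dx":0,"dy":0,"dz":0,"hand":1}]' 25
python3 -m jog '[{"wx":0,"wy":0,"wz":0,"dx":0,"dy":0,"dz":0,"hand":1},{"wx":0,"wy":0,"wz":0,"dx":0,"dy":0,"dz":0,"hand":1},{"wx":0,"wy":0,"wz":0,"dx":0,"dy":0,"dz":0,"hand":1}]'
```

```text
clock: 11.15
tool_pos: [0.5771, 0.1324, 0.0936]
eef_rot: [0.754, -0.596, 0.171, -0.219]
contact_force: [-0.5, 0.2, -0.6]
opening: 0.215
finger_force: 0.0
clock: 11.4
tool_pos: [0.5803, 0.1331, 0.0955]
eef_rot: [0.753, -0.595, 0.173, -0.222]
contact_force: [2.6, -0.0, 7.4]
opening: 0.091
finger_force: 25.0
```

```bash
python3 -m jog '[{"wx":0,"wy":0,"wz":0,"dx":-0.02,"dy":-0.005,"dz":0.034,"hand":1},{"wx":0,"wy":0,"wz":0,"dx":-0.04,"dy":-0.01,"dz":0.068,"hand":1},{"wx":0,"wy":0,"wz":0,"dx":-0.05,"dy":-0.012,"dz":0.084,"hand":1},{"wx":0,"wy":0,"wz":0,"dx":-0.05,"dy":-0.012,"dz":0.084,"hand":1},{"wx":0,"wy":0,"wz":0,"dx":0,"dy":0,"dz":0.12,"hand":1}]'
python3 -m jog '[{"wx":0,"wy":0,"wz":0,"dx":0,"dy":0,"dz":0.15,"hand":1},{"wx":0,"wy":0,"wz":0,"dx":0,"dy":0,"dz":0.15,"hand":1},{"wx":0,"wy":0,"wz":0,"dx":0,"dy":0,"dz":0.1,"hand":1},{"wx":0,"wy":0,"wz":0,"dx":0,"dy":0,"dz":0,"hand":1}]'
cat >> goal.py <<'E'
def place(h,al=.13,cx=-1,inn=11):
    c,s=np.cos(al),np.sin(al); zc=5+h+50*c; d=50-inn
    return pose(T,[(cx-d*s,0,zc+d*c)])[0],axes(T,[s,0,-c],[c,0,s])
E
python3 -c "
from goal import *
rep(*place(140))"|tail -2
```

```text
clock: 11.82
tool_pos: [0.5327, 0.1214, 0.189]
eef_rot: [0.755, -0.596, 0.168, -0.214]
contact_force: [0.7, 0.6, -1.6]
opening: 0.087
finger_force: 25.0
clock: 12.15
tool_pos: [0.5389, 0.1227, 0.2965]
eef_rot: [0.753, -0.595, 0.173, -0.223]
contact_force: [0.5, 0.4, -2.1]
opening: 0.089
finger_force: 25.0
q [-0.45  0.42  0.17  2.26  3.4   0.11 -0.35] t 12.15 open 0.08891930357647602
shift frac [-0.067 -1.519 -0.253] turn frac [-0.017  0.221 -0.164] mm [ -16.7 -379.9  -63.2]
```

```bash
python3 -c "
from goal import *
rep(*place(140,.55,-25));rep(*place(80,.4,-18))"|tail -4
```

```text
q [-0.45  0.42  0.17  2.26  3.4   0.11 -0.35] t 12.15 open 0.08891930357647602
shift frac [-0.223 -1.504 -0.302] turn frac [-0.003  0.011 -0.168] mm [ -55.8 -375.9  -75.6]
q [-0.45  0.42  0.17  2.26  3.4   0.11 -0.35] t 12.15 open 0.08891930357647602
shift frac [-0.175 -1.508 -0.518] turn frac [-0.008  0.086 -0.167] mm [ -43.7 -377.1 -129.5]
```

```bash
python3 -m jog '[{"wx":0,"wy":0,"wz":-0.015,"dx":-0.03,"dy":-0.08,"dz":0,"hand":1},{"wx":0,"wy":0,"wz":-0.015,"dx":-0.03,"dy":-0.13,"dz":0,"hand":1},{"wx":0,"wy":0,"wz":-0.015,"dx":-0.03,"dy":-0.13,"dz":0,"hand":1},{"wx":0,"wy":0,"wz":-0.015,"dx":-0.03,"dy":-0.13,"dz":0,"hand":1},{"wx":0,"wy":0,"wz":-0.015,"dx":-0.03,"dy":-0.13,"dz":0,"hand":1}]'
python3 -m jog '[{"wx":0,"wy":0,"wz":-0.015,"dx":-0.03,"dy":-0.13,"dz":0,"hand":1},{"wx":0,"wy":0,"wz":-0.015,"dx":-0.03,"dy":-0.13,"dz":0,"hand":1},{"wx":0,"wy":0,"wz":-0.015,"dx":-0.01,"dy":-0.13,"dz":0,"hand":1},{"wx":0,"wy":0,"wz":-0.015,"dx":0,"dy":-0.13,"dz":0,"hand":1},{"wx":0,"wy":0,"wz":-0.015,"dx":0,"dy":-0.13,"dz":0,"hand":1}]'
python3 -m jog '[{"wx":0,"wy":0,"wz":-0.015,"dx":0,"dy":-0.13,"dz":0,"hand":1},{"wx":0,"wy":0,"wz":0,"dx":0,"dy":-0.12,"dz":0,"hand":1},{"wx":0,"wy":0,"wz":0,"dx":0,"dy":0,"dz":0,"hand":1},{"wx":0,"wy":0,"wz":0,"dx":0,"dy":0,"dz":0,"hand":1}]'
python3 -c "
from goal import *
rep(*place(140,.55,-25));rep(*place(80,.4,-18))"|tail -4
```

```text
clock: 12.57
tool_pos: [0.4977, -0.0284, 0.2893]
eef_rot: [0.707, -0.651, 0.186, -0.204]
contact_force: [-0.1, -0.1, -1.8]
opening: 0.087
finger_force: 25.0
clock: 12.98
tool_pos: [0.4803, -0.191, 0.2891]
eef_rot: [-0.656, 0.703, -0.2, 0.19]
contact_force: [0.2, 0.8, -2.1]
opening: 0.091
finger_force: 25.0
clock: 13.32
tool_pos: [0.4798, -0.2519, 0.2888]
eef_rot: [-0.644, 0.714, -0.203, 0.187]
contact_force: [-0.2, 0.6, -1.9]
opening: 0.089
finger_force: 25.0
q [ 0.79  0.45 -0.38  2.22  4.09  0.05 -0.58] t 13.3167 open 0.08932360677720928
shift frac [ 0.013 -0.005 -0.272] turn frac [-0.002  0.005  0.   ] mm [  3.3  -1.2 -68. ]
q [ 0.79  0.45 -0.38  2.22  4.09  0.05 -0.58] t 13.3167 open 0.08932360677720928
shift frac [ 0.062 -0.01  -0.487] turn frac [0.005 0.079 0.   ] mm [  15.5   -2.4 -121.9]
```

```bash
python3 -m jog '[{"wx":0,"wy":0,"wz":0,"dx":0,"dy":0,"dz":-0.09,"hand":1},{"wx":0,"wy":0,"wz":0,"dx":0.01,"dy":0,"dz":-0.09,"hand":1},{"wx":0,"wy":0,"wz":0,"dx":0,"dy":0,"dz":-0.09,"hand":1},{"wx":0,"wy":0,"wz":0,"dx":0,"dy":0,"dz":0,"hand":1},{"wx":0,"wy":0,"wz":0,"dx":0,"dy":0,"dz":0,"hand":1}]'
python3 -c "
from goal import *
rep(*place(140,.55,-25));rep(*place(80,.4,-18))"|tail -4
```

```text
clock: 13.73
tool_pos: [0.4842, -0.2458, 0.2258]
eef_rot: [-0.648, 0.711, -0.2, 0.187]
contact_force: [-0.2, 0.0, -0.9]
opening: 0.084
finger_force: 25.0
q [ 0.48  0.58  0.04  2.31  3.93  0.35 -0.4 ] t 13.7333 open 0.08376660700926011
shift frac [-0.004 -0.029 -0.02 ] turn frac [-0.003  0.003 -0.005] mm [-1.1 -7.3 -4.9]
q [ 0.48  0.58  0.04  2.31  3.93  0.35 -0.4 ] t 13.7333 open 0.08376660700926011
shift frac [ 0.044 -0.034 -0.235] turn frac [ 0.004  0.078 -0.005] mm [ 11.1  -8.5 -58.8]
```

Good, j6 has recovered to 0.35. I'll go on down while reducing the tilt.

```bash
python3 -m jog '[{"wx":0,"wy":0.02,"wz":0,"dx":0.01,"dy":-0.012,"dz":-0.06,"hand":1},{"wx":0.001,"wy":0.03,"wz":0,"dx":0.017,"dy":-0.012,"dz":-0.06,"hand":1},{"wx":0.002,"wy":0.028,"wz":-0.005,"dx":0.017,"dy":-0.01,"dz":-0.06,"hand":1},{"wx":0,"wy":0,"wz":0,"dx":0,"dy":0,"dz":-0.055,"hand":1},{"wx":0,"wy":0,"wz":0,"dx":0,"dy":0,"dz":0,"hand":1}]'
python3 - <<'E'|tail -4
from goal import *
rep(*place(65,.3,-13));rep(*place(45,.13,-2))
s=r.snapshot("scene");t=r.snapshot("top")
cv2.imwrite("pics/c4.png",np.hstack([crop(t[:,:,::-1],345,160,80,95,5),crop(s[:,:,::-1],320,160,80,95,5)]))
E
```

```text
clock: 14.15
tool_pos: [0.4968, -0.2555, 0.1684]
eef_rot: [-0.657, 0.727, -0.15, 0.134]
contact_force: [0.2, -0.4, -1.5]
opening: 0.087
finger_force: 25.0
q [ 0.48  0.68 -0.02  2.19  3.98  0.17 -0.49] t 14.15 open 0.08737132539666458
shift frac [ 0.028  0.001 -0.053] turn frac [0.006 0.052 0.   ] mm [  7.    0.2 -13.4]
q [ 0.48  0.68 -0.02  2.19  3.98  0.17 -0.49] t 14.15 open 0.08737132539666458
shift frac [ 0.098 -0.006 -0.121] turn frac [0.015 0.137 0.   ] mm [ 24.4  -1.5 -30.1]
```

View pics/c4.png

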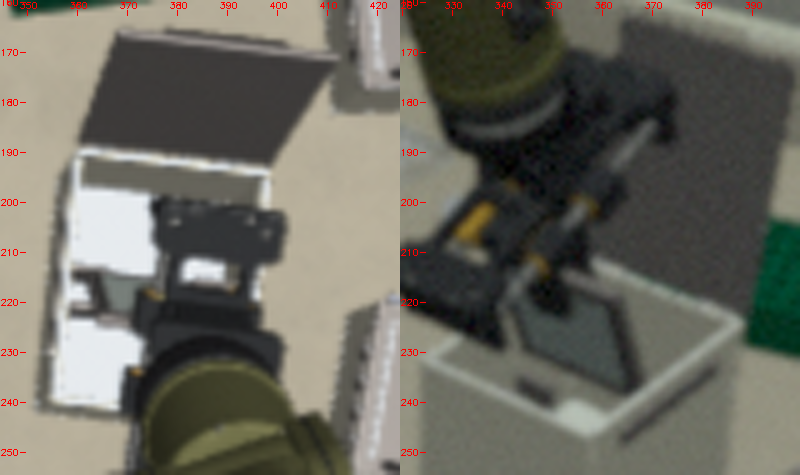

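```bash
python3 -m jog '[{"wx":0.002,"wy":0.017,"wz":0,"dx":0.01,"dy":0,"dz":-0.018,"hand":1},{"wx":0.002,"wy":0.017,"wz":0,"dx":0.01,"dy":0,"dz":-0.018,"hand":1},{"wx":0.002,"wy":0.017,"wz":0,"dx":0.008,"dy":0,"dz":-0.018,"hand":1},{"wx":0,"wy":0,"wz":0,"dx":0,"dy":0,"dz":0,"hand":1}]'
python3 - <<'E'|tail -8
from goal import *
rep(*place(55,.3,-13));rep(*place(45,.2,-7))
s=r.get_state();M=R.from_quat(s['eef_rot']).as_matrix()
c=[s['tool_pos']+M@[x,0,z] for x in(.045,-.045) for z in(.089,-.011)]
Q=R.from_euler('z',-T[2]).as_matrix();print((Q@(np.array(c)-[T[0],T[1],0]).T).T.round(3),proj("scene",c).round(1).tolist())
im=r.snapshot("scene");cv2.imwrite("pics/s5.png",im[:,:,::-1])
E
```

```text
clock: 14.58
tool_pos: [0.4967, -0.2516, 0.1469]
eef_rot: [-0.661, 0.734, -0.121, 0.103]
contact_force: [-0.2, 0.7, -1.3]
opening: 0.091
finger_force: 25.0
q [ 0.49  0.72 -0.09  2.14  4.14  0.04 -0.67] t 14.5833 open 0.0907855103720732
shift frac [ 0.029 -0.014 -0.008] turn frac [0.005 0.009 0.002] mm [ 7.1 -3.6 -1.9]
q [ 0.49  0.72 -0.09  2.14  4.14  0.04 -0.67] t 14.5833 open 0.0907855103720732
shift frac [ 0.067 -0.018 -0.039] turn frac [0.011 0.058 0.002] mm [16.9 -4.6 -9.7]
[[-0.004 -0.043  0.063]
 [-0.036 -0.042  0.158]
 [-0.004  0.047  0.062]
 [-0.035  0.048  0.157]] [[366.8, 246.9], [362.3, 223.5], [342.7, 236.0], [336.9, 213.0]]
```

```bash
cat >> kin.py <<'E'
D=[([-1.194,.689,-.1946,1.565,.157,.9025,-.215],[.2101,.5887,.2574]),([-.33,.57,0,2.13,.33,.11,-.41],[.5433,.1276,.2205]),
([-.2674,.5701,-.0522,2.1311,.0968,.0833,-.6304],[.5448,.1281,.221]),([-.36,.6,-.01,1.98,.29,.41,-.51],[.5455,.1286,.2203]),
([-.71,.63,.34,2.11,.72,.22,-.5],[.545,.1288,.2206]),([-.92,.71,.59,2.17,1.05,.09,-.44],[.545,.1291,.2206]),
([-.93,.72,.49,2.05,.9,.58,-.36],[.5441,.0846,.257]),([-1.05,.78,.63,2.19,1.33,.42,-.49],[.5452,.086,.2558]),
([-1.12,.85,.67,2.3,1.8,.52,-.78],[.5456,.0854,.2665]),([-1.01,.82,.53,2.45,2.25,.75,-.88],[.5456,.0846,.267]),
([-.87,.66,.47,2.47,2.74,.66,-.58],[.5455,.1209,.2671]),([-.48,.67,.23,2.39,3.34,.47,-.31],[.5329,.1206,.191]),
([-.46,.92,.22,2.29,3.31,.63,-.31],[.5771,.1323,.0934]),([.79,.45,-.38,2.22,4.09,.05,-.58],[.4798,-.2519,.2888]),
([.48,.68,-.02,2.19,3.98,.17,-.49],[.4968,-.2555,.1684]),([.49,.72,-.09,2.14,4.14,.04,-.67],[.4967,-.2516,.1469])]
def mats(q):
    r1=R.from_euler('z',-q[0]); r2=r1*R.from_euler('y',q[1]); r3=r2*R.from_euler('z',-q[2]); r4=Rf(q,SG); r6=r4*R.from_euler('z',-q[4])*R.from_euler('y',q[5])
    m=[x.as_matrix() for x in(r1,r2,r3,r4,r6)]
    return np.c_[[0,0,1],m[0][:,:2],m[1][:,1:],m[2][:,0],m[3][:,[0,2]],m[4][:,[0,2]]]
A_=np.vstack([mats(q) for q,p in D]);b_=np.concatenate([p for q,p in D]);G=np.eye(10)*.02
L=np.linalg.lstsq(np.r_[A_,G],np.r_[b_,np.zeros(10)],rcond=None)[0]
def fk(q): return mats(q)@L,Rt(q,SG)*C
lo=np.array([-3.01,-.46,-1.47,.13,-1,.04,-2.66]);hi=np.array([3.01,2.08,1.51,2.56,4.14,2.09,2.66])
from scipy.optimize import least_squares
def ik(p,g,x0):
    f=lambda q:np.r_[(fk(q)[0]-p)*10,(fk(q)[1].inv()*g).as_rotvec()*3,.003*(q-x0)]
    o=least_squares(f,np.clip(x0,lo+.01,hi-.01),bounds=(lo,hi)); return o.x,np.linalg.norm(f(o.x)[:6])
E
python3 - <<'E'|tail -40
from kin import *
print(L.round(3),"rms mm",(1000*(A_@L-b_)).reshape(-1,3).round(0).tolist())
from goal import place
for h in(8,40,120):
  for al in(0,.13):
    p,g=place(h,al)
    for roll in(0,np.pi):
      for q5 in(0.,3.3):
        best=min((ik(p,g*R.from_euler('z',roll),np.array([.45,.8,q3,2.2,q5,.3,q7])) for q3 in(-.5,0,.5) for q7 in(-1,1)),key=lambda t:t[1])
        print(h,al,round(roll,1),q5,best[0].round(2),round(best[1],3))
E
```

```text
[ 0.379  0.024 -0.022 -0.022  0.541 -0.01   0.011  0.354 -0.     0.314] rms mm [[-2.0, -1.0, 4.0], [-2.0, -0.0, -1.0], [-1.0, 2.0, 0.0], [-2.0, -3.0, -2.0], [4.0, -1.0, -4.0], [6.0, 5.0, -8.0], [6.0, 1.0, -3.0], [2.0, 1.0, -6.0], [2.0, -2.0, -2.0], [1.0, -2.0, 1.0], [2.0, 8.0, -1.0], [-4.0, 3.0, 1.0], [-3.0, 0.0, 8.0], [-4.0, -0.0, 4.0], [0.0, 4.0, 5.0], [-2.0, 5.0, 5.0]]
[0.5894 0.1367 0.2376]
[[-0.3, -0.9], [0.4, -0.8], [0.9, 0.0], [-2.1, 0.0], [-0.8, -0.7], [1.4, -0.7], [2.2, -1.0], [-1.4, 0.8], [2.1, -0.4], [-0.8, 2.0], [0.5, 1.5], [-0.8, -0.2], [0.0, -0.1], [0.2, 0.9]]
[ 0.5282 -0.2577 -0.1015]
[[-0.1, -0.1], [0.1, 0.1], [0.7, 0.5], [0.3, -0.2], [-0.2, -0.3], [-1.0, -0.8], [0.1, -0.4], [0.3, -0.1]]
1.55 [[367.1, 178.4], [412.2, 183.9]] [[357.8, 163.8], [393.2, 175.1]]
1.6 [[367.4, 175.5], [412.4, 181.0]] [[359.4, 163.0], [394.7, 174.2]]
1.65 [[367.7, 172.7], [412.7, 178.2]] [[360.9, 162.4], [396.2, 173.5]]
1.7 [[367.9, 169.9], [412.8, 175.4]] [[362.4, 161.8], [397.6, 172.9]]
1.75 [[368.1, 167.2], [412.9, 172.7]] [[363.9, 161.5], [399.0, 172.4]]
1.8 [[368.4, 164.6], [413.0, 170.1
[... 938 characters left out ...]
 0.71] 0.0
40 0.13 0 3.3 [ 0.93  1.05 -1.02  1.84  1.23  0.87 -0.78] 0.0
40 0.13 3.1 0.0 [ 0.17  0.81  0.41  1.94 -0.86  0.45 -2.02] 0.0
40 0.13 3.1 3.3 [ 0.96  1.1  -1.1   1.83  1.28  0.95  2.33] 0.0
120 0 0 0.0 [ 0.18  0.71  0.35  1.76 -0.34  0.74  0.61] 0.0
120 0 0 3.3 [ 0.95  1.05 -1.22  1.65  1.04  1.23 -0.62] 0.0
120 0 3.1 0.0 [ 0.02  0.76  0.66  1.78 -0.61  0.82 -2.27] 0.0
120 0 3.1 3.3 [ 0.97  1.12 -1.34  1.65  1.13  1.33  2.47] 0.0
120 0.13 0 0.0 [ 0.25  0.65  0.26  1.88 -0.4   0.53  0.68] 0.0
120 0.13 0 3.3 [ 0.99  0.99 -1.19  1.78  1.12  1.04 -0.69] 0.0
120 0.13 3.1 0.0 [ 0.07  0.7   0.57  1.9  -0.73  0.63 -2.14] 0.0
120 0.13 3.1 3.3 [ 1.02  1.06 -1.3   1.78  1.19  1.14  2.4 ] 0.0
```

```bash
python3 -m jog '[{"wx":-0.003,"wy":-0.03,"wz":0,"dx":-0.01,"dy":0,"dz":0.08,"hand":1},{"wx":-0.003,"wy":-0.03,"wz":0,"dx":-0.02,"dy":0,"dz":0.12,"hand":1},{"wx":-0.003,"wy":-0.03,"wz":0,"dx":-0.03,"dy":0,"dz":0.14,"hand":1},{"wx":-0.003,"wy":-0.03,"wz":0,"dx":-0.03,"dy":0,"dz":0.14,"hand":1},{"wx":-0.003,"wy":-0.03,"wz":0,"dx":-0.03,"dy":0.05,"dz":0.14,"hand":1}]'
cat > plan.py <<'E'
from kin import *
from plant import r
import sys
def plan(ways,n=5,cap=.11):
    s=r.get_state(); q=s['q'].copy(); print("q",q.round(2),"tcp",s['tool_pos'].round(3))
    rows=[];g=R.from_quat(s['eef_rot']); p0=fk(q)[0]
    for w in ways:
        w=np.array([q[i] if v is None else v for i,v in enumerate(w)],float); st=q.copy()
        d=w-st; N=300
        for k in range(1,N+1):
            qq=st+d*k/N; 
            if k==N or (fk(qq+d/N)[1]*fk(q)[1].inv()).magnitude()>cap or np.linalg.norm(fk(qq+d/N)[0]-fk(q)[0])>.035:
                rv=(fk(qq)[1]*fk(q)[1].inv()).as_rotvec()/2; dp=(fk(qq)[0]-fk(q)[0])/.25; q=qq.copy(); rows.append((rv,dp,q,fk(q)[0]))
    print(len(rows),"rows")
    for rv,dp,q,p in rows[:n]: print("w",rv.round(3),"d",dp.round(3),"| q",q.round(2),"p",p.round(3),"toolz",fk(q)[1].apply([0,0,1]).round(2))
E
python3 -c "
from plan import *
N=None
plan([(N,N,N,N,N,.3,N),(N,N,N,N,-.3,.3,.2)],60)"
```

```text
clock: 15.05
tool_pos: [0.4648, -0.2423, 0.3038]
eef_rot: [-0.635, 0.709, -0.232, 0.2]
contact_force: [0.6, -0.5, -0.9]
opening: 0.087
finger_force: 25.0
q [ 0.54  0.39 -0.02  2.32  4.11  0.27 -0.6 ] tcp [ 0.465 -0.242  0.304]
35 rows
w [ 0.006 -0.014  0.005] d [0.029 0.02  0.019] | q [ 0.54  0.39 -0.02  2.32  4.11  0.3  -0.6 ] p [ 0.476 -0.237  0.306] toolz [ 0.6  -0.06 -0.8 ]
w [ 0.017 -0.012 -0.051] d [ 0.015 -0.044  0.016] | q [ 0.54  0.39 -0.02  2.32  3.97  0.3  -0.57] p [ 0.48  -0.248  0.31 ] toolz [ 0.61 -0.09 -0.78]
w [ 0.017 -0.012 -0.051] d [ 0.009 -0.046  0.014] | q [ 0.54  0.39 -0.02  2.32  3.84  0.3  -0.55] p [ 0.482 -0.259  0.313] toolz [ 0.62 -0.13 -0.77]
w [ 0.017 -0.011 -0.051] d [ 0.003 -0.047  0.012] | q [ 0.54  0.39 -0.02  2.32  3.71  0.3  -0.53] p [ 0.483 -0.271  0.316] toolz [ 0.62 -0.17 -0.76]
w [ 0.017 -0.011 -0.051] d [-0.003 -0.048  0.009] | q [ 0.54  0.39 -0.02  2.32  3.58  0.3  -0.5 ] p [ 0.482 -0.283  0.318] toolz [ 0.62 -0.21 -0.76]
w [ 0.017 -0.011 -0.051] d [-0.009 -0.047  0.007] | q [ 0.54  0.39 -0.02  2.32  3.44  0.3  -0.48] p [ 0.48  -0.295  0.32 ] 
[... 3637 characters left out ...]
 0.046 -0.004] | q [ 0.54  0.39 -0.02  2.32  0.14  0.3   0.12] p [ 0.318 -0.248  0.245] toolz [ 0.1  -0.09 -0.99]
w [ 0.023 -0.012 -0.048] d [ 0.021  0.044 -0.001] | q [ 0.54  0.39 -0.02  2.32  0.01  0.3   0.14] p [ 0.324 -0.237  0.245] toolz [ 0.11 -0.06 -0.99]
w [ 0.023 -0.013 -0.048] d [0.026 0.041 0.002] | q [ 0.54  0.39 -0.02  2.32 -0.12  0.3   0.17] p [ 0.33  -0.227  0.245] toolz [ 0.14 -0.03 -0.99]
w [ 0.022 -0.013 -0.048] d [0.031 0.037 0.004] | q [ 0.54  0.39 -0.02  2.32 -0.26  0.3   0.19] p [ 0.338 -0.218  0.246] toolz [ 0.16  0.   -0.99]
w [ 0.007 -0.004 -0.016] d [0.011 0.012 0.002] | q [ 0.54  0.39 -0.02  2.32 -0.3   0.3   0.2 ] p [ 0.341 -0.215  0.247] toolz [ 0.17  0.01 -0.99]
```

```bash
python3 -m jog '[{"wx":0.006,"wy":-0.014,"wz":0.005,"dx":0.029,"dy":0.02,"dz":0.019,"hand":1},{"wx":0.017,"wy":-0.012,"wz":-0.051,"dx":0.015,"dy":-0.044,"dz":0.016,"hand":1},{"wx":0.017,"wy":-0.012,"wz":-0.051,"dx":0.009,"dy":-0.046,"dz":0.014,"hand":1},{"wx":0.017,"wy":-0.011,"wz":-0.051,"dx":0.003,"dy":-0.047,"dz":0.012,"hand":1},{"wx":0.017,"wy":-0.011,"wz":-0.051,"dx":-0.003,"dy":-0.048,"dz":0.009,"hand":1}]'
python3 -m jog '[{"wx":0.017,"wy":-0.011,"wz":-0.051,"dx":-0.009,"dy":-0.047,"dz":0.007,"hand":1},{"wx":0.017,"wy":-0.01,"wz":-0.051,"dx":-0.015,"dy":-0.046,"dz":0.004,"hand":1},{"wx":0.017,"wy":-0.01,"wz":-0.051,"dx":-0.02,"dy":-0.044,"dz":0.002,"hand":1},{"wx":0.017,"wy":-0.009,"wz":-0.051,"dx":-0.025,"dy":-0.042,"dz":-0.001,"hand":1},{"wx":0.017,"wy":-0.009,"wz":-0.051,"dx":-0.03,"dy":-0.038,"dz":-0.004,"hand":1}]'
python3 -c "
from plan import *
N=None
plan([(N,N,N,N,-.3,.35,.2)],14)"
```

```text
clock: 15.47
tool_pos: [0.4786, -0.2818, 0.3203]
eef_rot: [-0.45, 0.822, -0.253, 0.239]
contact_force: [-0.4, -0.1, -1.7]
opening: 0.093
finger_force: 25.0
clock: 15.88
tool_pos: [0.4535, -0.3358, 0.3218]
eef_rot: [-0.194, 0.915, -0.257, 0.243]
contact_force: [0.0, 1.0, -0.5]
opening: 0.087
finger_force: 25.0
q [ 0.34  0.41  0.27  2.33  3.38  0.32 -0.85] tcp [ 0.454 -0.336  0.322]
25 rows
w [ 0.009 -0.015 -0.051] d [-0.024 -0.052  0.011] | q [ 0.34  0.41  0.27  2.33  3.23  0.32 -0.81] p [ 0.458 -0.35   0.319] toolz [ 0.53 -0.42 -0.74]
w [ 0.009 -0.014 -0.051] d [-0.031 -0.049  0.008] | q [ 0.34  0.41  0.27  2.33  3.08  0.32 -0.77] p [ 0.45  -0.363  0.321] toolz [ 0.5  -0.46 -0.73]
w [ 0.01  -0.013 -0.052] d [-0.038 -0.045  0.004] | q [ 0.34  0.41  0.27  2.33  2.94  0.33 -0.73] p [ 0.441 -0.374  0.322] toolz [ 0.47 -0.49 -0.73]
w [ 0.01  -0.012 -0.052] d [-0.043 -0.04   0.001] | q [ 0.34  0.41  0.27  2.33  2.79  0.33 -0.68] p [ 0.43  -0.384  0.322] toolz [ 0.44 -0.52 -0.73]
w [ 0.011 -0.011 -0.052] d [-0.049 -0.034 -0.003] | q [ 0.34  0.41  0.27  2.33  2.64  0.33 -0.64] p [ 0.418 -0.3
[... 677 characters left out ...]
.019] | q [ 0.34  0.41  0.27  2.33  1.91  0.33 -0.43] p [ 0.348 -0.406  0.305] toolz [ 0.17 -0.59 -0.78]
w [ 0.017 -0.01  -0.051] d [-0.055  0.014 -0.021] | q [ 0.34  0.41  0.27  2.33  1.76  0.33 -0.39] p [ 0.334 -0.402  0.3  ] toolz [ 0.13 -0.58 -0.8 ]
w [ 0.018 -0.01  -0.05 ] d [-0.052  0.022 -0.023] | q [ 0.34  0.41  0.27  2.33  1.61  0.34 -0.35] p [ 0.321 -0.397  0.295] toolz [ 0.09 -0.57 -0.82]
w [ 0.018 -0.01  -0.05 ] d [-0.047  0.03  -0.024] | q [ 0.34  0.41  0.27  2.33  1.47  0.34 -0.31] p [ 0.31  -0.389  0.289] toolz [ 0.05 -0.54 -0.84]
w [ 0.019 -0.011 -0.049] d [-0.042  0.037 -0.025] | q [ 0.34  0.41  0.27  2.33  1.32  0.34 -0.26] p [ 0.299 -0.38   0.283] toolz [ 0.02 -0.51 -0.86]
```

```bash
python3 -c "
from plan import *
N=None
plan([(.45,.5,.1,2.15,1.4,.4,-.2)],15)"
```

```text
q [ 0.34  0.41  0.27  2.33  3.38  0.32 -0.85] tcp [ 0.454 -0.336  0.322]
13 rows
w [ 0.007 -0.02  -0.049] d [ 0.009 -0.066  0.018] | q [ 0.35  0.42  0.26  2.32  3.22  0.33 -0.8 ] p [ 0.466 -0.354  0.321] toolz [ 0.54 -0.42 -0.73]
w [ 0.007 -0.019 -0.05 ] d [ 0.    -0.063  0.014] | q [ 0.36  0.42  0.24  2.3   3.06  0.33 -0.75] p [ 0.466 -0.369  0.324] toolz [ 0.52 -0.46 -0.72]
w [ 0.008 -0.017 -0.05 ] d [-0.008 -0.06   0.009] | q [ 0.37  0.43  0.23  2.29  2.9   0.34 -0.7 ] p [ 0.464 -0.384  0.327] toolz [ 0.5  -0.5  -0.71]
w [ 0.009 -0.016 -0.051] d [-0.016 -0.055  0.004] | q [ 0.38  0.44  0.22  2.27  2.75  0.35 -0.64] p [ 0.46  -0.398  0.328] toolz [ 0.47 -0.54 -0.7 ]
w [ 0.011 -0.015 -0.051] d [-0.023 -0.049 -0.001] | q [ 0.39  0.45  0.2   2.26  2.59  0.35 -0.59] p [ 0.454 -0.41   0.327] toolz [ 0.43 -0.57 -0.7 ]
w [ 0.012 -0.014 -0.051] d [-0.029 -0.041 -0.007] | q [ 0.39  0.45  0.19  2.25  2.43  0.36 -0.54] p [ 0.447 -0.421  0.326] toolz [ 0.39 -0.59 -0.71]
w [ 0.014 -0.013 -0.051] d [-0.034 -0.033 -0.013] | q [ 0.4   0.46  0.18  2.23  2.27  0.37 -0.49] p [ 0.439 -0.429  0.322] to
[... 214 characters left out ...]
 -0.023] | q [ 0.42  0.47  0.15  2.2   1.95  0.38 -0.38] p [ 0.42  -0.438  0.312] toolz [ 0.26 -0.62 -0.74]
w [ 0.02 -0.01 -0.05] d [-0.037 -0.002 -0.028] | q [ 0.43  0.48  0.13  2.19  1.8   0.38 -0.33] p [ 0.411 -0.438  0.305] toolz [ 0.21 -0.61 -0.76]
w [ 0.022 -0.01  -0.049] d [-0.035  0.009 -0.032] | q [ 0.44  0.49  0.12  2.17  1.64  0.39 -0.28] p [ 0.402 -0.436  0.297] toolz [ 0.17 -0.6  -0.78]
w [ 0.024 -0.01  -0.048] d [-0.031  0.021 -0.035] | q [ 0.45  0.5   0.11  2.16  1.48  0.4  -0.23] p [ 0.394 -0.431  0.288] toolz [ 0.13 -0.57 -0.81]
w [ 0.013 -0.005 -0.024] d [-0.014  0.014 -0.018] | q [ 0.45  0.5   0.1   2.15  1.4   0.4  -0.2 ] p [ 0.391 -0.427  0.284] toolz [ 0.11 -0.56 -0.82]
```

```bash
python3 -m jog '[{"wx":0.007,"wy":-0.02,"wz":-0.049,"dx":0,"dy":-0.066,"dz":0.018,"hand":1},{"wx":0.007,"wy":-0.019,"wz":-0.05,"dx":0,"dy":-0.063,"dz":0.014,"hand":1},{"wx":0.008,"wy":-0.017,"wz":-0.05,"dx":-0.008,"dy":-0.06,"dz":0.009,"hand":1},{"wx":0.009,"wy":-0.016,"wz":-0.051,"dx":-0.016,"dy":-0.055,"dz":0.004,"hand":1},{"wx":0.011,"wy":-0.015,"wz":-0.051,"dx":-0.023,"dy":-0.049,"dz":0,"hand":1}]'
python3 -m jog '[{"wx":0.012,"wy":-0.014,"wz":-0.051,"dx":-0.029,"dy":-0.041,"dz":-0.007,"hand":1},{"wx":0.014,"wy":-0.013,"wz":-0.051,"dx":-0.034,"dy":-0.033,"dz":-0.01,"hand":1},{"wx":0.016,"wy":-0.012,"wz":-0.05,"dx":-0.036,"dy":-0.023,"dz":-0.012,"hand":1},{"wx":0.018,"wy":-0.011,"wz":-0.05,"dx":-0.038,"dy":-0.013,"dz":-0.012,"hand":1},{"wx":0.02,"wy":-0.01,"wz":-0.05,"dx":-0.037,"dy":0,"dz":-0.012,"hand":1}]'
python3 -c "
from plan import *
N=None
plan([(.3,.55,.2,2.0,0,.5,.5)],20)"
```

```text
clock: 16.3
tool_pos: [0.4421, -0.4088, 0.3329]
eef_rot: [0.072, 0.92, -0.288, 0.257]
contact_force: [0.2, 0.5, -2.0]
opening: 0.086
finger_force: 25.0
clock: 16.72
tool_pos: [0.3982, -0.4357, 0.3191]
eef_rot: [0.336, 0.876, -0.264, 0.222]
contact_force: [0.6, 0.1, -1.2]
opening: 0.088
finger_force: 25.0
q [ 0.08  0.55  0.71  2.21  2.66  0.1  -1.21] tcp [ 0.398 -0.436  0.319]
11 rows
w [-0.006 -0.038 -0.039] d [ 0.053 -0.038  0.024] | q [ 0.11  0.55  0.65  2.18  2.34  0.15 -1.  ] p [ 0.427 -0.449  0.315] toolz [ 0.22 -0.64 -0.74]
w [-0.001 -0.028 -0.046] d [ 0.017 -0.029  0.01 ] | q [ 0.13  0.55  0.59  2.16  2.02  0.2  -0.8 ] p [ 0.431 -0.456  0.318] toolz [ 0.2  -0.66 -0.72]
w [ 0.009 -0.017 -0.05 ] d [-0.012 -0.006 -0.011] | q [ 0.16  0.55  0.53  2.13  1.71  0.24 -0.6 ] p [ 0.428 -0.458  0.315] toolz [ 0.16 -0.66 -0.73]
w [ 0.021 -0.009 -0.049] d [-0.026  0.024 -0.034] | q [ 0.18  0.55  0.47  2.11  1.42  0.29 -0.41] p [ 0.421 -0.452  0.306] toolz [ 0.11 -0.65 -0.76]
w [ 0.031 -0.005 -0.043] d [-0.025  0.054 -0.048] | q [ 0.2   0.55  0.42  2.09  1.15  0.33 -0.24] p [ 0.415 -0.438  0
[... 190 characters left out ...]
 -0.004 -0.029] d [-0.     0.098 -0.053] | q [0.24 0.55 0.33 2.05 0.68 0.4  0.06] p [ 0.411 -0.393  0.267] toolz [ 0.   -0.47 -0.88]
w [ 0.049 -0.007 -0.024] d [ 0.016  0.116 -0.048] | q [0.26 0.55 0.29 2.04 0.47 0.43 0.2 ] p [ 0.415 -0.364  0.255] toolz [-0.   -0.38 -0.93]
w [ 0.05  -0.01  -0.018] d [ 0.033  0.122 -0.037] | q [0.28 0.55 0.25 2.02 0.28 0.46 0.32] p [ 0.423 -0.334  0.246] toolz [ 0.01 -0.28 -0.96]
w [ 0.051 -0.014 -0.013] d [ 0.048  0.128 -0.024] | q [0.29 0.55 0.22 2.01 0.09 0.49 0.44] p [ 0.435 -0.302  0.24 ] toolz [ 0.03 -0.19 -0.98]
w [ 0.025 -0.009 -0.005] d [ 0.029  0.064 -0.007] | q [0.3  0.55 0.2  2.   0.   0.5  0.5 ] p [ 0.443 -0.286  0.238] toolz [ 0.04 -0.14 -0.99]
```

```bash
python3 -m jog '[{"wx":-0.006,"wy":-0.038,"wz":-0.039,"dx":0.053,"dy":-0.038,"dz":0.024,"hand":1},{"wx":-0.001,"wy":-0.028,"wz":-0.046,"dx":0.017,"dy":-0.029,"dz":0.01,"hand":1},{"wx":0.009,"wy":-0.017,"wz":-0.05,"dx":-0.012,"dy":-0.006,"dz":-0.011,"hand":1},{"wx":0.021,"wy":-0.009,"wz":-0.049,"dx":-0.026,"dy":0.024,"dz":-0.02,"hand":1},{"wx":0.031,"wy":-0.005,"wz":-0.043,"dx":-0.025,"dy":0.054,"dz":-0.03,"hand":1}]'
python3 -c "
from plan import *
N=None
plan([(.3,.55,.2,2.0,0,.5,.5)],20)"
```

```text
clock: 17.13
tool_pos: [0.4146, -0.4539, 0.3241]
eef_rot: [0.483, 0.795, -0.264, 0.257]
contact_force: [-0.8, 0.3, -1.3]
opening: 0.095
finger_force: 25.0
q [ 0.01  0.62  0.79  2.14  2.08  0.08 -1.01] tcp [ 0.415 -0.454  0.324]
8 rows
w [ 0.005 -0.03  -0.045] d [ 0.023 -0.015 -0.011] | q [ 0.07  0.6   0.67  2.11  1.67  0.17 -0.71] p [ 0.435 -0.462  0.311] toolz [ 0.14 -0.67 -0.73]
w [ 0.025 -0.011 -0.048] d [-0.023  0.032 -0.043] | q [ 0.12  0.59  0.57  2.09  1.3   0.24 -0.44] p [ 0.429 -0.454  0.3  ] toolz [ 0.09 -0.65 -0.76]
w [ 0.039 -0.002 -0.038] d [-0.027  0.073 -0.059] | q [ 0.16  0.58  0.48  2.07  1.    0.3  -0.23] p [ 0.423 -0.436  0.285] toolz [ 0.05 -0.59 -0.81]
w [ 0.047 -0.    -0.027] d [-0.014  0.1   -0.059] | q [ 0.2   0.57  0.41  2.05  0.75  0.35 -0.04] p [ 0.419 -0.411  0.27 ] toolz [ 0.02 -0.52 -0.86]
w [ 0.051 -0.002 -0.019] d [ 0.002  0.119 -0.053] | q [0.23 0.57 0.35 2.04 0.53 0.39 0.12] p [ 0.42  -0.381  0.257] toolz [ 0.   -0.43 -0.9 ]
w [ 0.052 -0.006 -0.012] d [ 0.018  0.126 -0.04 ] | q [0.25 0.56 0.29 2.02 0.33 0.43 0.26] p [ 0.424 -0.35   0.247] toolz [ 0.   -0.33 -0.94]
w [ 0.052 -0.01  -0.006] d [ 0.033  0.133 -0.026] | q [0.28 0.55 0.24 2.01 0.15 0.47 0.39] p [ 0.432 -0.317  0.241] toolz [ 0.02 -0.23 -0.97]
w [ 0.047 -0.012 -0.002] d [ 0.041  0.122 -0.01 ] | q [0.3  0.55 0.2  2.   0.   0.5  0.5 ] p [ 0.443 -0.286  0.238] toolz [ 0.04 -0.14 -0.99]
```

```bash
python3 -m jog '[{"wx":0.005,"wy":-0.03,"wz":-0.045,"dx":0.023,"dy":-0.015,"dz":-0.005,"hand":1},{"wx":0.025,"wy":-0.011,"wz":-0.048,"dx":-0.023,"dy":0.032,"dz":-0.02,"hand":1},{"wx":0.039,"wy":-0.002,"wz":-0.038,"dx":-0.027,"dy":0.073,"dz":-0.03,"hand":1},{"wx":0.047,"wy":0,"wz":-0.027,"dx":-0.014,"dy":0.1,"dz":-0.04,"hand":1}]'
python3 -c "
from plan import *
N=None
plan([(.3,.55,.2,2.0,0,.5,.5)],20)"
```

```text
clock: 17.47
tool_pos: [0.4252, -0.4546, 0.3228]
eef_rot: [0.557, 0.748, -0.243, 0.268]
contact_force: [-0.7, -0.5, -1.2]
opening: 0.086
finger_force: 25.0
q [ 0.09  0.58  0.63  2.09  1.4   0.2  -0.52] tcp [ 0.425 -0.455  0.323]
7 rows
w [ 0.035 -0.002 -0.041] d [-0.03   0.058 -0.064] | q [ 0.14  0.58  0.53  2.07  1.09  0.27 -0.29] p [ 0.431 -0.444  0.298] toolz [ 0.08 -0.62 -0.78]
w [ 0.045  0.002 -0.031] d [-0.023  0.09  -0.068] | q [ 0.18  0.57  0.45  2.05  0.82  0.32 -0.1 ] p [ 0.425 -0.422  0.281] toolz [ 0.04 -0.55 -0.84]
w [ 0.049  0.001 -0.021] d [-0.008  0.111 -0.061] | q [0.21 0.56 0.38 2.04 0.6  0.37 0.07] p [ 0.423 -0.394  0.266] toolz [ 0.02 -0.46 -0.89]
w [ 0.052 -0.002 -0.014] d [ 0.008  0.125 -0.05 ] | q [0.24 0.56 0.32 2.03 0.4  0.41 0.21] p [ 0.425 -0.363  0.253] toolz [ 0.01 -0.37 -0.93]
w [ 0.053 -0.006 -0.008] d [ 0.023  0.132 -0.036] | q [0.27 0.56 0.27 2.01 0.22 0.45 0.34] p [ 0.43  -0.33   0.244] toolz [ 0.02 -0.27 -0.96]
w [ 0.051 -0.01  -0.004] d [ 0.035  0.131 -0.02 ] | q [0.29 0.55 0.22 2.   0.05 0.49 0.46] p [ 0.439 -0.297  0.239] toolz [ 0.03 -0.17 -0.98]
w [ 0.017 -0.004 -0.   ] d [ 0.014  0.043 -0.003] | q [0.3  0.55 0.2  2.   0.   0.5  0.5 ] p [ 0.443 -0.286  0.238] toolz [ 0.04 -0.14 -0.99]
```

```bash
python3 -m jog '[{"wx":0.035,"wy":-0.002,"wz":-0.041,"dx":-0.03,"dy":0.058,"dz":-0.03,"hand":1},{"wx":0.045,"wy":0.002,"wz":-0.031,"dx":-0.023,"dy":0.09,"dz":-0.03,"hand":1},{"wx":0.049,"wy":0,"wz":-0.021,"dx":-0.008,"dy":0.11,"dz":-0.03,"hand":1},{"wx":0.052,"wy":-0.002,"wz":-0.014,"dx":0.008,"dy":0.12,"dz":-0.03,"hand":1},{"wx":0.053,"wy":-0.006,"wz":-0.008,"dx":0.023,"dy":0.13,"dz":-0.02,"hand":1}]'
python3 -c "
from goal import *
rep(*place(150,.13))"|tail -2
```

```text
clock: 17.88
tool_pos: [0.4236, -0.3475, 0.2969]
eef_rot: [0.658, 0.732, -0.114, 0.138]
contact_force: [-0.4, -1.2, -2.6]
opening: 0.089
finger_force: 25.0
q [0.4  0.46 0.05 1.99 0.55 0.55 0.1 ] t 17.8833 open 0.0892358528673841
shift frac [ 0.394  0.362 -0.215] turn frac [ 0.18  -0.057 -0.091] mm [ 98.6  90.4 -53.6]
```

```bash
python3 -m jog '[{"wx":0.036,"wy":-0.011,"wz":-0.018,"dx":0.08,"dy":0.07,"dz":0,"hand":1},{"wx":0.036,"wy":-0.011,"wz":-0.018,"dx":0.08,"dy":0.07,"dz":0,"hand":1},{"wx":0.036,"wy":-0.011,"wz":-0.018,"dx":0.08,"dy":0.07,"dz":0,"hand":1},{"wx":0.036,"wy":-0.011,"wz":-0.018,"dx":0.08,"dy":0.07,"dz":0,"hand":1},{"wx":0.036,"wy":-0.011,"wz":-0.018,"dx":0.075,"dy":0.08,"dz":0,"hand":1}]'
python3 -m jog '[{"wx":0,"wy":0,"wz":0,"dx":0,"dy":0,"dz":-0.1,"hand":1},{"wx":0,"wy":0,"wz":0,"dx":0,"dy":0,"dz":-0.1,"hand":1},{"wx":0,"wy":0,"wz":0,"dx":0,"dy":0,"dz":0,"hand":1},{"wx":0,"wy":0,"wz":0,"dx":0,"dy":0,"dz":0,"hand":1}]'
python3 -c "
from goal import *
rep(*place(65,.13))"|tail -2
```

```text
clock: 18.3
tool_pos: [0.5237, -0.2595, 0.2974]
eef_rot: [0.74, 0.67, 0.042, 0.049]
contact_force: [-0.2, -0.4, -2.0]
opening: 0.088
finger_force: 25.0
clock: 18.63
tool_pos: [0.5218, -0.2595, 0.2456]
eef_rot: [0.739, 0.671, 0.039, 0.047]
contact_force: [0.1, -0.0, -2.0]
opening: 0.092
finger_force: 25.0
q [ 0.51  0.61 -0.19  1.82  0.14  0.61  0.16] t 18.6333 open 0.09222137610002523
shift frac [ 0.002  0.01  -0.35 ] turn frac [ 0.002 -0.004 -0.002] mm [  0.4   2.4 -87.4]
```

```bash
python3 -m jog '[{"wx":0.002,"wy":-0.004,"wz":-0.002,"dx":0.002,"dy":0.01,"dz":-0.12,"hand":1},{"wx":0,"wy":0,"wz":0,"dx":0,"dy":0,"dz":-0.12,"hand":1},{"wx":0,"wy":0,"wz":0,"dx":0,"dy":0,"dz":-0.11,"hand":1},{"wx":0,"wy":0,"wz":0,"dx":0,"dy":0,"dz":0,"hand":1},{"wx":0,"wy":0,"wz":0,"dx":0,"dy":0,"dz":0,"hand":1}]'
python3 -m jog '[{"wx":0,"wy":0,"wz":0,"dx":0,"dy":0,"dz":-0.03,"hand":1},{"wx":0,"wy":0,"wz":0,"dx":0,"dy":0,"dz":-0.03,"hand":1},{"wx":0,"wy":0,"wz":0,"dx":0,"dy":0,"dz":-0.03,"hand":1},{"wx":0,"wy":0,"wz":0,"dx":0,"dy":0,"dz":0,"hand":1}]'
python3 - <<'E'|tail -3
from goal import *
rep(*place(8,.13))
E
```

```text
clock: 19.05
tool_pos: [0.5238, -0.2571, 0.1591]
eef_rot: [0.74, 0.669, 0.044, 0.049]
contact_force: [0.4, -0.8, -1.1]
opening: 0.093
finger_force: 25.0
clock: 19.38
tool_pos: [0.5272, -0.259, 0.1406]
eef_rot: [0.74, 0.668, 0.046, 0.055]
contact_force: [-2.3, -0.7, 18.0]
opening: 0.089
finger_force: 25.0
[[ 0.52823173 -0.25773297  0.005     ]]
q [ 0.48  0.77 -0.14  1.91  0.18  0.34  0.12] t 19.3833 open 0.08899034021882
shift frac [-0.02   0.007 -0.158] turn frac [0.003 0.006 0.   ] mm [ -5.    1.9 -39.4]
```

```bash
python3 -m jog '[{"wx":0,"wy":0,"wz":0,"dx":0,"dy":0,"dz":0.05,"hand":1},{"wx":0,"wy":0,"wz":0,"dx":0,"dy":0,"dz":0.05,"hand":1},{"wx":0,"wy":0,"wz":0,"dx":0,"dy":0,"dz":0,"hand":1},{"wx":0,"wy":0,"wz":0,"dx":0,"dy":0,"dz":0,"hand":1}]'
cat > look.py <<'E'
from goal import *
s=r.get_state();M=R.from_quat(s['eef_rot']).as_matrix()
c=np.array([s['tool_pos']+M@[x,y,z] for y in(-.004,.004) for x,z in((.045,.089),(.045,-.011),(-.045,-.011),(-.045,.089))])
Q=R.from_euler('z',-T[2]).as_matrix();print((1000*(Q@(c-[T[0],T[1],0]).T).T).round(0)[[0,3,4,7]].tolist())
out=[]
slot=pose(T,[(9,56,60),(9,-56,60),(-9,-56,60),(-9,56,60)])
for n,x0,y0 in(("top",345,185),("scene",322,192)):
    im=r.snapshot(n); cv2.imwrite(f"pics/{n}_l.png",im[:,:,::-1]);i=crop(im[:,:,::-1],x0,y0,57,68,7)
    for P,col in((c[:4],(0,255,255)),(slot,(0,255,0))):
        u=((proj(n,P)-[x0,y0]+.5)*7).astype(int); cv2.polylines(i,[u.reshape(-1,1,2)],True,col,1)
    out.append(i)
cv2.imwrite("pics/look.png",np.hstack(out))
rep(*place(55,.13))
E
python3 look.py|tail -3
```

```text
clock: 19.72
tool_pos: [0.525, -0.2575, 0.1625]
eef_rot: [0.74, 0.669, 0.045, 0.051]
contact_force: [0.1, 0.6, -0.5]
opening: 0.093
finger_force: 25.0
[[5.0, 45.0, 74.0], [5.0, -45.0, 74.0], [13.0, 45.0, 75.0], [13.0, -45.0, 75.0]]
q [ 0.49  0.73 -0.15  1.9   0.17  0.39  0.12] t 19.8167 open 0.08763449579070687
shift frac [-0.006 -0.001 -0.05 ] turn frac [0.001 0.002 0.   ] mm [ -1.6  -0.1 -12.6]
```

View pics/look.png

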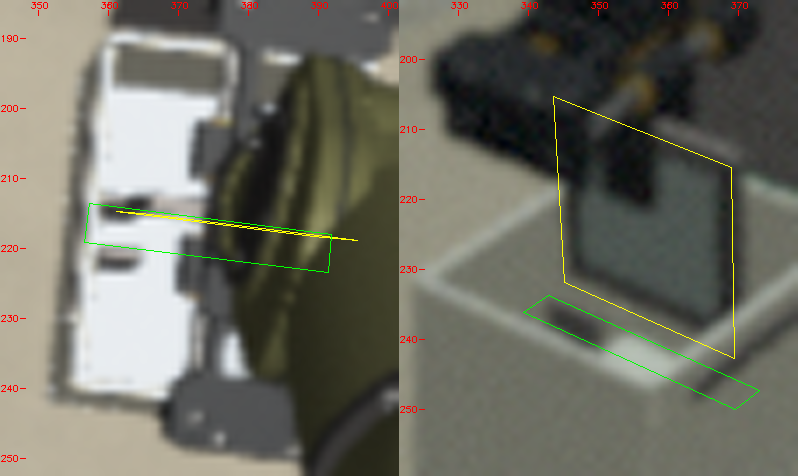

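```bash
python3 -c "
from goal import *
rep(*place(62,.1,-4.5,19));rep(*place(20,.1,-4.5,19))"|tail -4
```

```text
q [ 0.49  0.73 -0.15  1.9   0.17  0.39  0.12] t 19.8167 open 0.08763449579070687
shift frac [-0.013  0.    -0.053] turn frac [0.002 0.017 0.   ] mm [ -3.1   0.  -13.3]
q [ 0.49  0.73 -0.15  1.9   0.17  0.39  0.12] t 19.8167 open 0.08763449579070687
shift frac [-0.013  0.    -0.221] turn frac [0.002 0.017 0.   ] mm [ -3.1   0.  -55.3]
```

```bash
python3 -m jog '[{"wx":0.002,"wy":0.017,"wz":0,"dx":-0.013,"dy":0,"dz":-0.03,"hand":1},{"wx":0,"wy":0,"wz":0,"dx":0,"dy":0,"dz":-0.023,"hand":1},{"wx":0,"wy":0,"wz":0,"dx":0,"dy":0,"dz":0,"hand":1},{"wx":0,"wy":0,"wz":0,"dx":0,"dy":0,"dz":-0.02,"hand":1},{"wx":0,"wy":0,"wz":0,"dx":0,"dy":0,"dz":-0.02,"hand":1}]'
python3 -m jog '[{"wx":0,"wy":0,"wz":0,"dx":0,"dy":0,"dz":-0.02,"hand":1},{"wx":0,"wy":0,"wz":0,"dx":0,"dy":0,"dz":-0.02,"hand":1},{"wx":0,"wy":0,"wz":0,"dx":0,"dy":0,"dz":0,"hand":1}]'
python3 -c "
from goal import *
rep(*place(20,.1,-4.5,19))"|tail -2
```

```text
clock: 20.23
tool_pos: [0.5205, -0.2569, 0.1369]
eef_rot: [0.741, 0.669, 0.033, 0.037]
contact_force: [0.5, 0.4, -2.5]
opening: 0.092
finger_force: 25.0
clock: 20.48
tool_pos: [0.5198, -0.2566, 0.1262]
eef_rot: [0.741, 0.67, 0.033, 0.036]
contact_force: [0.7, 0.1, -2.3]
opening: 0.092
finger_force: 25.0
q [ 0.47  0.79 -0.13  1.9   0.18  0.37  0.12] t 20.4833 open 0.09234759999857313
shift frac [ 0.003 -0.002 -0.082] turn frac [-0.001 -0.002  0.   ] mm [  0.9  -0.4 -20.6]
```

```bash
python3 -m jog '[{"wx":0,"wy":0,"wz":0,"dx":0.003,"dy":0,"dz":-0.02,"hand":1},{"wx":0,"wy":0,"wz":0,"dx":0,"dy":0,"dz":-0.02,"hand":1},{"wx":0,"wy":0,"wz":0,"dx":0,"dy":0,"dz":-0.02,"hand":1},{"wx":0,"wy":0,"wz":0,"dx":0,"dy":0,"dz":0,"hand":1}]'
python3 -m jog '[{"wx":0,"wy":0,"wz":0,"dx":0,"dy":0,"dz":-0.02,"hand":1},{"wx":0,"wy":0,"wz":0,"dx":0,"dy":0,"dz":-0.02,"hand":1},{"wx":0,"wy":0,"wz":0,"dx":0,"dy":0,"dz":0,"hand":1}]'
python3 -c "
from goal import *
rep(*place(8,.1,-4.5,19))"|tail -2
```

```text
clock: 20.82
tool_pos: [0.5207, -0.2566, 0.1113]
eef_rot: [0.741, 0.67, 0.033, 0.036]
contact_force: [-0.1, 0.1, -1.6]
opening: 0.088
finger_force: 25.0
clock: 21.07
tool_pos: [0.5208, -0.2566, 0.1014]
eef_rot: [0.741, 0.67, 0.033, 0.036]
contact_force: [0.8, 1.1, -1.6]
opening: 0.088
finger_force: 25.0
q [ 0.46  0.83 -0.12  1.91  0.19  0.32  0.11] t 21.0667 open 0.08833674217893281
shift frac [-0.    -0.001 -0.031] turn frac [-0.    -0.001 -0.   ] mm [-0.1 -0.4 -7.8]
```

```bash
python3 -m jog '[{"wx":0,"wy":0,"wz":0,"dx":0,"dy":0,"dz":0,"hand":0.7},{"wx":0,"wy":0,"wz":0,"dx":0,"dy":0,"dz":0,"hand":0.7},{"wx":0,"wy":0,"wz":0,"dx":0,"dy":0,"dz":0,"hand":0.7},{"wx":0,"wy":0,"wz":0,"dx":0,"dy":0,"dz":0,"hand":0.7},{"wx":0,"wy":0,"wz":0,"dx":0,"dy":0,"dz":0,"hand":0.7}]'
python3 -m jog '[{"wx":0,"wy":0,"wz":0,"dx":-0.002,"dy":0,"dz":0.03,"hand":0.7},{"wx":0,"wy":0,"wz":0,"dx":-0.006,"dy":0,"dz":0.06,"hand":0.7},{"wx":0,"wy":0,"wz":0,"dx":-0.01,"dy":0,"dz":0.1,"hand":0.7},{"wx":0,"wy":0,"wz":0,"dx":-0.014,"dy":0,"dz":0.14,"hand":0.7},{"wx":0,"wy":0,"wz":0,"dx":-0.014,"dy":0,"dz":0.14,"hand":0.7}]'
python3 -m jog '[{"wx":0,"wy":0,"wz":0,"dx":0,"dy":0.1,"dz":0.14,"hand":1},{"wx":0,"wy":0,"wz":0,"dx":0,"dy":0.13,"dz":0.05,"hand":1},{"wx":0,"wy":0,"wz":0,"dx":0,"dy":0.13,"dz":0,"hand":1},{"wx":0,"wy":0,"wz":0,"dx":0,"dy":0.13,"dz":0,"hand":1},{"wx":0,"wy":0,"wz":0,"dx":0,"dy":0.13,"dz":0,"hand":1}]'
python3 - <<'E'|tail -20
from goal import *
rep(*place(100,0))
for n in("top","scene"):
    im=r.snapshot(n);cv2.imwrite(f"pics/{n}_p.png",im[:,:,::-1])
    for d in r.masks_of(n,"cassette")[:4]: 
        ys,xs=np.nonzero(d['region']); print(n,round(d['p'],2),np.round(d['bbox'],1),len(xs),xs.mean().round(1),ys.mean().round(1))
    for a in (0,.15):
        P=pose(T,[(x*np.cos(a)+50*k*np.sin(a),y,55+50*k*np.cos(a)) for x in(-4,4) for y in(45,-45) for k in(-1,1)]);u=proj(n,P);print(n,a,u.min(0).round(1),u.max(0).round(1))
g=cv2.cvtColor(cv2.imread("pics/top_p.png"),cv2.COLOR_BGR2GRAY)
for c in(366,376,384): print(c,g[200:245,c].tolist())
E
```

```text
clock: 21.48
tool_pos: [0.5215, -0.257, 0.1027]
eef_rot: [0.741, 0.669, 0.033, 0.037]
contact_force: [-0.1, -0.0, 0.1]
opening: 0.302
finger_force: 0.0
clock: 21.9
tool_pos: [0.509, -0.2565, 0.2211]
eef_rot: [0.741, 0.67, 0.033, 0.036]
contact_force: [1.3, -0.8, 0.7]
opening: 0.303
finger_force: 0.0
clock: 22.32
tool_pos: [0.5096, -0.1014, 0.2675]
eef_rot: [0.741, 0.669, 0.034, 0.037]
contact_force: [-0.5, -0.5, 0.3]
opening: 0.01
finger_force: 0.0
1.75 [[368.1, 167.2], [412.9, 172.7]] [[363.9, 161.5], [399.0, 172.4]]
1.8 [[368.4, 164.6], [413.0, 170.1]] [[365.4, 161.2], [400.3, 172.1]]
press [[0.62247343 0.14472227 0.074     ]]
raised [[0.58942899 0.13671822 0.102     ]]
[[ 0.52823173 -0.25773297  0.005     ]]
q [ 0.21  0.5  -0.15  1.96  0.13  0.59 -0.13] t 22.3167 open 0.009796610601907419
shift frac [ 0.071 -0.625 -0.294] turn frac [0.005 0.05  0.   ] mm [  17.6 -156.2  -73.5]
top 0.97 [183.2 204.7 220.  237.8] 752 200.5 219.4
top 0.56 [362.3 216.9 391.1 224.8] 94 376.0 219.8
top 0.35 [295.  140.6 315.5 156.8] 251 304.4 146.5
top 0 [358.2 213.7] [391.2 223.3]
top 0.15 [358.  211.4
[... 235 characters left out ...]
 [371.4 263.8]
366 [232, 232, 232, 232, 232, 232, 232, 232, 232, 232, 233, 232, 227, 195, 204, 226, 225, 179, 169, 138, 116, 195, 228, 232, 232, 232, 232, 232, 232, 232, 233, 232, 232, 232, 232, 232, 232, 232, 232, 231, 223, 199, 117, 111, 152]
376 [232, 232, 232, 232, 232, 232, 233, 232, 232, 232, 232, 232, 232, 232, 232, 233, 232, 225, 178, 179, 168, 105, 171, 228, 232, 232, 232, 232, 232, 233, 232, 232, 232, 233, 232, 232, 233, 232, 232, 232, 229, 219, 218, 118, 106]
384 [222, 232, 232, 232, 232, 232, 232, 232, 232, 232, 232, 232, 232, 232, 226, 183, 145, 65, 51, 97, 173, 168, 105, 131, 100, 70, 139, 227, 232, 232, 232, 232, 232, 232, 232, 232, 232, 232, 232, 232, 232, 231, 224, 217, 121]
```

```bash
python3 -m jog '[{"wx":0.005,"wy":0.05,"wz":0,"dx":0.13,"dy":0,"dz":0,"hand":1},{"wx":0,"wy":0,"wz":0,"dx":0.14,"dy":0,"dz":0,"hand":1},{"wx":0,"wy":0,"wz":0,"dx":0.14,"dy":0,"dz":0,"hand":1},{"wx":0,"wy":0,"wz":0,"dx":0.14,"dy":0,"dz":0,"hand":1},{"wx":0,"wy":0,"wz":0,"dx":0.14,"dy":0,"dz":0,"hand":1}]'
python3 -m jog '[{"wx":0,"wy":0,"wz":0,"dx":0.01,"dy":-0.12,"dz":0.02,"hand":1},{"wx":0,"wy":0,"wz":0,"dx":0,"dy":-0.14,"dz":0,"hand":1},{"wx":0,"wy":0,"wz":0,"dx":0,"dy":-0.14,"dz":0,"hand":1},{"wx":0,"wy":0,"wz":0,"dx":0,"dy":-0.14,"dz":0,"hand":1},{"wx":0,"wy":0,"wz":0,"dx":0,"dy":-0.14,"dz":0,"hand":1}]'
cat >> goal.py <<'E'
def lidp(a,gap=0,rr=125):
    u=np.array([-np.cos(a),np.sin(a)]);n=np.array([np.sin(a),np.cos(a)])
    c=np.array([80,112.5])+rr*u+(6+gap)*n
    return pose(T,[(c[0]+17.5,0,c[1]+19)])[0],axes(T,[0,0,-1],[1,0,0])
E
python3 - <<'E'|tail -12
from goal import *
rep(pose(T,[(152,0,253)])[0],lidp(1)[1])
p=pose(T,[(152,0,253)])[0]
for a in(1.6,1.4,1.2,1.0,.8,.6,.4,.2,0): 
    g=lidp(a)[0]; print(a,g.round(4),"d",((g-p)/.25).round(3)); p=g
E
```

```text
clock: 22.93
tool_pos: [0.6804, -0.1055, 0.2663]
eef_rot: [0.743, 0.669, 0.002, 0.003]
contact_force: [0.6, -0.5, 0.2]
opening: 0.007
finger_force: 0.0
clock: 23.35
tool_pos: [0.6806, -0.2772, 0.2711]
eef_rot: [0.743, 0.669, 0.002, 0.003]
contact_force: [0.6, -0.6, 0.9]
opening: 0.007
finger_force: 0.0
[[ 0.52823173 -0.25773297  0.005     ]]
q [ 0.39  0.84 -0.15  1.16  0.12  1.14  0.13] t 23.35 open 0.0065367464433659
shift frac [-0.004  0.016 -0.072] turn frac [0.001 0.003 0.002] mm [ -1.1   4.  -18.1]
1.6 [ 0.6348 -0.2686  0.2563] d [-0.178  0.018  0.013]
1.4 [ 0.61   -0.2661  0.2557] d [-0.099  0.01  -0.002]
1.2 [ 0.5857 -0.2636  0.2502] d [-0.097  0.01  -0.022]
1.0 [ 0.5631 -0.2613  0.2399] d [-0.091  0.009 -0.041]
0.8 [ 0.5429 -0.2592  0.2253] d [-0.081  0.008 -0.058]
0.6 [ 0.526  -0.2575  0.207 ] d [-0.068  0.007 -0.073]
0.4 [ 0.513  -0.2562  0.1857] d [-0.052  0.005 -0.085]
0.2 [ 0.5045 -0.2553  0.1622] d [-0.034  0.003 -0.094]
0 [ 0.5009 -0.2549  0.1375] d [-0.015  0.001 -0.099]
```

```bash
python3 -m jog '[{"wx":0,"wy":0,"wz":0,"dx":0,"dy":0.016,"dz":-0.06,"hand":1},{"wx":0,"wy":0,"wz":0,"dx":-0.06,"dy":0.006,"dz":0,"hand":1},{"wx":0,"wy":0,"wz":0,"dx":-0.06,"dy":0.006,"dz":0,"hand":1},{"wx":0,"wy":0,"wz":0,"dx":-0.06,"dy":0.006,"dz":0,"hand":1},{"wx":0,"wy":0,"wz":0,"dx":-0.05,"dy":0.005,"dz":0,"hand":1}]'
python3 -m jog '[{"wx":0,"wy":0,"wz":0,"dx":-0.05,"dy":0.005,"dz":0,"hand":1},{"wx":0,"wy":0,"wz":0,"dx":-0.05,"dy":0.005,"dz":-0.01,"hand":1},{"wx":0,"wy":0,"wz":0,"dx":-0.05,"dy":0.005,"dz":-0.012,"hand":1},{"wx":0,"wy":0,"wz":0,"dx":-0.046,"dy":0.005,"dz":-0.02,"hand":1},{"wx":0,"wy":0,"wz":0,"dx":-0.046,"dy":0.005,"dz":-0.02,"hand":1}]'
python3 -m jog '[{"wx":0,"wy":0,"wz":0,"dx":-0.04,"dy":0.004,"dz":-0.029,"hand":1},{"wx":0,"wy":0,"wz":0,"dx":-0.04,"dy":0.004,"dz":-0.029,"hand":1},{"wx":0,"wy":0,"wz":0,"dx":-0.034,"dy":0.003,"dz":-0.036,"hand":1},{"wx":0,"wy":0,"wz":0,"dx":-0.034,"dy":0.003,"dz":-0.036,"hand":1},{"wx":0,"wy":0,"wz":0,"dx":0,"dy":0,"dz":0,"hand":1}]'
python3 - <<'E'|tail -2
from goal import *
rep(*lidp(.4))
E
```

```text
clock: 23.77
tool_pos: [0.6231, -0.266, 0.2565]
eef_rot: [0.743, 0.669, 0.002, 0.004]
contact_force: [0.8, -0.9, 0.6]
opening: 0.008
finger_force: 0.7
clock: 24.18
tool_pos: [0.563, -0.2594, 0.2411]
eef_rot: [0.743, 0.669, 0.002, 0.004]
contact_force: [0.6, -0.4, 0.5]
opening: 0.006
finger_force: 0.5
clock: 24.6
tool_pos: [0.5234, -0.2553, 0.2069]
eef_rot: [0.743, 0.669, 0.001, 0.001]
contact_force: [-1.1, -0.1, -0.3]
opening: 0.005
finger_force: 0.0
q [ 0.46  0.7  -0.15  1.75  0.15  0.7   0.13] t 24.6 open 0.005382214805403081
shift frac [-0.042 -0.004 -0.085] turn frac [0.001 0.001 0.002] mm [-10.4  -0.9 -21.2]
```

```bash
python3 -m jog '[{"wx":0,"wy":0,"wz":0,"dx":-0.026,"dy":0,"dz":-0.043,"hand":1},{"wx":0,"wy":0,"wz":0,"dx":-0.02,"dy":0,"dz":-0.043,"hand":1},{"wx":0,"wy":0,"wz":0,"dx":-0.017,"dy":0,"dz":-0.047,"hand":1},{"wx":0,"wy":0,"wz":0,"dx":-0.015,"dy":0,"dz":-0.047,"hand":1},{"wx":0,"wy":0,"wz":0,"dx":-0.01,"dy":0,"dz":-0.04,"hand":1}]'
python3 -m jog '[{"wx":0,"wy":0,"wz":0,"dx":0,"dy":0,"dz":-0.03,"hand":1},{"wx":0,"wy":0,"wz":0,"dx":0,"dy":0,"dz":-0.015,"hand":1},{"wx":0,"wy":0,"wz":0,"dx":0,"dy":0,"dz":-0.01,"hand":1},{"wx":0,"wy":0,"wz":0,"dx":0,"dy":0,"dz":0,"hand":1}]'
```

```text
clock: 25.02
tool_pos: [0.5047, -0.2547, 0.153]
eef_rot: [0.743, 0.67, 0.002, 0.003]
contact_force: [0.2, 0.9, -0.1]
opening: 0.006
finger_force: 0.4
clock: 25.35
tool_pos: [0.5051, -0.2537, 0.1393]
eef_rot: [0.742, 0.67, 0.002, 0.003]
contact_force: [-0.5, -0.8, -0.0]
opening: 0.004
finger_force: 0.0
```

```bash
python3 -m jog '[{"wx":0,"wy":0,"wz":0,"dx":-0.03,"dy":0,"dz":-0.008,"hand":1},{"wx":0,"wy":0,"wz":0,"dx":0,"dy":0,"dz":-0.008,"hand":1},{"wx":0,"wy":0,"wz":0,"dx":0,"dy":0,"dz":0,"hand":1}]'
python3 -m jog '[{"wx":0,"wy":0,"wz":0,"dx":0,"dy":0,"dz":-0.01,"hand":1},{"wx":0,"wy":0,"wz":0,"dx":0,"dy":0,"dz":0,"hand":1}]'
```

```text
clock: 25.6
tool_pos: [0.4978, -0.2534, 0.1375]
eef_rot: [0.742, 0.67, 0.003, 0.004]
contact_force: [-2.3, 0.9, 14.2]
opening: 0.008
finger_force: 6.9
clock: 25.77
tool_pos: [0.4979, -0.2534, 0.1373]
eef_rot: [0.742, 0.67, 0.003, 0.005]
contact_force: [-6.0, 3.0, 34.1]
opening: 0.005
finger_force: 16.8
```

```bash
python3 -m jog '[{"wx":0,"wy":0,"wz":0,"dx":0,"dy":0,"dz":0.04,"hand":1},{"wx":0,"wy":0,"wz":0,"dx":0,"dy":0,"dz":0.1,"hand":1},{"wx":0,"wy":0,"wz":0,"dx":0,"dy":0.1,"dz":0.14,"hand":1},{"wx":0,"wy":0,"wz":0,"dx":-0.05,"dy":0.14,"dz":0.05,"hand":1},{"wx":0,"wy":0,"wz":0,"dx":-0.05,"dy":0.14,"dz":0,"hand":1}]'
python3 -m jog '[{"wx":0,"wy":0,"wz":0,"dx":-0.05,"dy":0.14,"dz":0,"hand":1},{"wx":0,"wy":0,"wz":0,"dx":0,"dy":0.14,"dz":0,"hand":1},{"wx":0,"wy":0,"wz":0,"dx":0,"dy":0,"dz":0,"hand":1},{"wx":0,"wy":0,"wz":0,"dx":0,"dy":0,"dz":0,"hand":1}]'
python3 - <<'E'|tail -8
from goal import *
for n in("top","scene"):
    r.snapshot(n)
    for d in r.search_frame(n,"lid"): print(n,round(d['p'],2),np.round(d['bbox'],1))
    for z in(118.5,):
        u=proj(n,pose(T,[(sx*80,sy*61,z) for sx in(1,-1) for sy in(1,-1)]));print(n,"pred",u.min(0).round(1),u.max(0).round(1))
E
```

```text
clock: 26.18
tool_pos: [0.4741, -0.1594, 0.2175]
eef_rot: [0.743, 0.669, 0.005, 0.006]
contact_force: [-0.3, 0.6, -0.2]
opening: 0.006
finger_force: 0.0
clock: 26.52
tool_pos: [0.4598, -0.0868, 0.2148]
eef_rot: [0.74, 0.672, 0.003, 0.003]
contact_force: [-0.3, -0.1, 0.1]
opening: 0.007
finger_force: 0.0
top 0.93 [358.7 187.1 400.3 243.3]
top 0.78 [417.5 144.3 442.1 178.9]
top 0.7 [200.3 141.2 216.  155.8]
top pred [354.7 188.4] [399.5 244.9]
scene 0.86 [326.6 212.4 387.2 246.3]
scene 0.8 [418.2 216.8 454.2 235.6]
scene 0.69 [377.1 253.9 424.3 282.3]
scene pred [323.5 208.4] [389.  244.6]
```

The lid's outline matches the shut prediction in both views, and the arm is clear.

```bash
python3 -c "
from plant import r
print(r.finish_job())"
```

```text
the job is handed in; nothing more can be done
None
```

I handed the job in at about 27 s with the cassette tipped, set in the tank's slot and the lid shut; the judge returned no result. The cassette standing upright rests on network detections and pixel readings, not on a close view. The lid bottomed out at its shut height, and the arm was clear of everything.

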